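Make up a key machine's cutter spindle

TASK

Make up the spare cutter spindle that stands nose-up in the round holding block: from the flange upwards it takes the toothed cutter wheel, then the long aluminium spacer, then the green deburring wheel, and the blue clamp collar last, each lowered right down (not dropped) so that it lies flat on the one below, ready for me to tighten the collar. The short brass spacer belongs to another spindle: leave it and the hex key and padlock where they lie.

Things in the scene. Friction and masses are not known exactly. Their poses are not given: they have to be found in the camera images.
- spindle_seat (a point): Fixed target: centre of the flange top of an upright bright steel spindle, 26 mm above the desk, z up. Below: round grey holding block 76 mm wide, 10 mm high, then parts up to 54 mm wide; flange 40 mm wide. Shaft above the flange: 16 mm thick to 20.5 mm, small bevelled shoulder, 12 mm thick from 22 to 39 mm, then a taper nose, 5 mm thick at the tip, 46 mm above the flange.
- cutter: Loose toothed cutter wheel of steel with a brass hub: flat ring 60 mm across, 10 mm thick, bore 19 mm, about 0.14 kg, lying flat on the desk. Origin at its centre, half-way up; z is its axis. Same either way up. Its teeth would chip in a fall.
- long_spacer: Loose long spacer: silvery aluminium sleeve with two fine dark grooves round it, 32 mm across, 14 mm high, bore 19 mm, about 0.04 kg, standing on its end. Origin at its centre, half-way up; z is its axis. Same either way up.
- deburr_wheel: Loose deburring wheel: hard green abrasive disc with a steel hub, 48 mm across, 8 mm thick, bore 15 mm (it passes the 12 mm part of the shaft only), about 0.05 kg, lying flat. Origin at its centre, half-way up; z is its axis. Same either way up.
- clamp_collar: Loose split clamp collar: blue ring with a silvery bore, a dark slit and a small cross screw within its outline, 34 mm across, 10 mm thick, bore 15 mm (it passes the 12 mm part of the shaft only), about 0.05 kg, lying flat. Origin at its centre, half-way up; z is its axis. Same either way up.
- short_spacer: Loose short spacer, not wanted here: yellow brass ring 32 mm across, 6 mm thick, bore 19 mm, lying flat. Origin at its centre, half-way up; z is its axis. To the right of the work stands a milling machine, solid, 0.42 m high, x 0.44 to 0.74, y -0.15 to 0.08: reach round its front.
- hex_key_center (a point): Bystander: loose black L-shaped hex key, 32 x 90 x 6 mm, lying by the key cutting machine on the left (solid, right side at y = 0.44, 0.21 m high). The point is the middle of its outline, half-way up; its long arm lies along y.
- padlock_center (a point): Bystander: loose small brass padlock, 43 x 37 x 13 mm, lying flat on the left, beyond the hex key. The point is the middle of its outline, half-way up.
Mind the look-alikes: they are no part of the job. Several things have the shape of the clamp_collar; the one meant has the colours described above.

How it is judged:
By the outcome, as a careful person would: the job done as asked, in the order asked, and still so for the second after the job is handed in, with the robot touching nothing.
It also fails if it takes over 102 s, if anything falls off the work surface, if the arm or the gripper's body presses on something with over 40 N, if the wrist force passes 120 N, or if a joint passes its speed limit or range.

ROBOT

A 7-joint arm with a two-finger parallel gripper is mounted at the origin on a cart in front of the work surface, level with it; the furniture and walls round the work are solid. World frame = base frame: x ahead of the robot, y to its left, z up, the work surface at z = 0. Lengths are in m, angles in rad, forces in N, time in s.
With the tool pointing down it reaches from about 0.425 to 0.925 m from the base axis. Payload 6.8 kg.
Tool frame: the origin (TCP) lies midway between the tips of the shut fingers; the grasp point (between the pads) lies 19 mm behind it; z points along the fingers, y is the direction in which the jaws open and shut (so a half turn about z gives the same grasp; the last joint's range is limited). The gripper opens to 85 mm and grips with 20 to 120 N. Pads are 22 mm wide; open, the fingers measure 114 mm over their backs; the gripper's body (76 mm by 85 mm) begins 54 mm behind the grasp point. The pads swing forward as they close: fully open they stand 13 mm farther back than shut.
Start: joints at [-1.311, 0.477, 0.022, 1.555, -0.011, 1.109, -0.083], TCP at [0.243, 0.63, 0.231] pointing down, gripper open.
Joint ranges: [-2.96, 2.96], [-0.34, 2.1], [-1.41, 1.46], [0.24, 2.44], [-1.37, 4.51], [0.17, 1.92], [-2.96, 2.96]. Speed limits (rad/s): [2.39, 2.39, 3.14, 3.14, 3.14, 3.14, 3.14].

INTERFACE

Orientations are given as a rotation vector (axis times angle).
In Python, from bench import r, imaging gives the robot as it stands.
- The arm moves only by the tool jog_arm, never from a script. Its argument "rows" is a list of rows, each an object with "delta_rot": the turn, a rotation vector about the tool's x, y, z in degrees, a list of three; "xyz": the shift along the tool's x, y, z in cm, a list of three; "fingers": the closure, from 0 (fully open) to 1 (shut). A call has exactly 5 rows; each row is the pose to reach, as a shift and turn from the pose measured when the call began, along the tool's axes at that moment; what a row does not reach only later rows make up. A row lasts 1/12 s, in which the tool goes at most 41.7 mm and 7.16 degrees, less where a joint would pass 70% of its speed; a pose out of reach is approached as far as the arm can. A call with a gripper value outside its range is refused whole. The fingers move at their own pace and stop on an object; "grip_force" is the grip in N (left out, the last holds). Time passes only in rows, so rows that repeat a pose let the fingers close, or fill a call up. It gives the time, the measured TCP pose, the force and the opening at its end, in the units of the state.
- r.get_obs(): the state, without advancing time (a new reading comes with each control period).
- imaging.grab_frame(name): name is "scene" or "side" or "wrist"; returns the picture (420x560x3 uint8, blue, green, red); there is no depth.
- imaging.camera_info(name): a dict with "camera_matrix" (3x3 intrinsics, pixels), "xyz" and "attitude" of the camera in the world. Camera axes: x right, y down, z forward; pixel columns grow to the right and rows downward; lengths in m; the calibration is good to about 2 mm. A picture is of the moment at which its call begins: read the wrist's pose just before it. camera_info takes no time and is no camera call; for the wrist camera it gives the pose at the moment of the call.
- r.hand_in(): hands the job in, once; it reports no verdict.
Trained networks look in the newest picture that a camera, given by its name, has taken for a name from the list of things; names that differ only in an ending like _2 or _b are one class to them, and where a whole thing is asked for, a point or a joint stands for the part that bears it (a point fixed in the world has none). Each returns a list of dicts, best first, with "conf" (0 to 1); they miss things now and then, are a little off and sometimes report something else, mostly with a low value. They report only what shows in the picture. A call takes as long as a camera call. They do not tell look-alikes from the thing itself.
- imaging.find_in(camera, query): "position" ([column, row] in pixels, amid what is visible of it).
- imaging.cut_out(camera, query): "region" (420x560 bool, what is visible of it) and "position" ([column, row] in pixels, amid what is visible of it).
- imaging.tip_of(camera, query): "position" ([column, row] in pixels: a listed point, or the origin of a listed thing).
The state is a dict: "clock": time; "joints": joint angles; "qvel": joint speeds; "tau": joint torques, N m; "tcp_pos": TCP position; "orientation": TCP orientation; "contact_force": force on the tool from outside, world axes, zero at the start; "moment": the same for the moment, N m; "grip_width": finger opening in m.
Only numpy, scipy, OpenCV 4.12 (cv2) and the standard library are available. Lean on these libraries where they do the work, as an engineer would, in place of code of your own. Each camera call takes 0.05 s, during which the arm holds its last target.

## Working session

There is one attempt and no reset: what is moved stays moved. The work goes in short steps, Python scripts to look and compute and a tool call to move; the robot and the scene stay as the last step left them, time stands still between calls to the robot, and variables do not carry over. Pictures are saved under pics/ and viewed, and the job is handed in when it is done.

Besides the shell and the picture viewer there is one more tool, called after "Emit:" as name([rows], argument=value, ...), one row to a line, values as JSON. jog_arm: Moves the arm, as the interface text tells. Its arguments: {"type":"object","properties":{"rows":{"type":"array","items":{"type":"object","properties":{"delta_rot":{"type":"array","items":{"type":"number"}},"xyz":{"type":"array","items":{"type":"number"}},"fingers":{"type":"number"}}}},"grip_force":{"type":"number"}},"required":["rows"]}

```bash
ls; mkdir -p pics; cat > h.py <<'E'
import numpy as np,cv2
from bench import r,imaging
from scipy.spatial.transform import Rotation as R
def cam(n):
    i=imaging.camera_info(n); return np.array(i["camera_matrix"]),np.array(i["xyz"]),R.from_rotvec(i["attitude"]) if np.size(i["attitude"])==3 else i["attitude"]
def ray(n,px,z):
    K,t,A=cam(n); d=A.apply(np.linalg.solve(K,[px[0],px[1],1.])); return t+d*(z-t[2])/d[2]
def proj(n,P):
    K,t,A=cam(n); p=K@A.inv().apply(np.array(P)-t); return p[:2]/p[2]
E
python3 - <<'E'
from h import *
o=r.get_obs(); print(o)
for n in("scene","side","wrist"):
    print(n,imaging.camera_info(n)); cv2.imwrite(f"pics/{n}0.png",imaging.grab_frame(n))
print(r.get_obs()["clock"])
E
```

```text
pics
{'clock': 0.0, 'joints': array([-1.31106592,  0.47781729,  0.02233546,  1.55644558, -0.01151108,
        1.10929077, -0.08308073]), 'qvel': array([-5.83876358e-05,  2.12028683e-04, -3.02867623e-03,  1.06248240e-04,
       -6.68418250e-04,  4.02620831e-04,  1.78754121e-04]), 'tau': array([-5.04030359e-04, -5.96450293e+01,  1.60756666e+00, -2.81197554e+01,
        1.23694714e-02,  9.38244833e-03,  3.84528548e-06]), 'tcp_pos': array([0.24252107, 0.62929711, 0.23031658]), 'orientation': array([-5.74434531e-01, -3.08841252e+00,  2.85982047e-03]), 'contact_force': array([ 0.47474327,  0.19538372, -0.0803037 ]), 'moment': array([ 0.00724718,  0.00991192, -0.0122859 ]), 'grip_width': 0.0852736618755978}
scene {'camera_matrix': array([[478.96392345,   0.        , 277.14202946],
       [  0.        , 478.96392345, 213.8585076 ],
       [  0.        ,   0.        ,   1.        ]]), 'xyz': array([ 0.26934789, -0.15394902,  0.73029261]), 'attitude': array([-2.42440507,  0.68947639, -0.20670004])}
side {'camera_matrix': array([[518.5870107 ,   0.        , 279.58957121],
       [  0.        , 518.5870107 , 213.22698274],
       [  0.        ,   0.        ,   1.        ]]), 'xyz': array([ 0.19410556, -0.25227394,  0.62990645]), 'attitude': array([-2.20103022,  0.68679501, -0.28497924])}
wrist {'camera_matrix': array([[305.84183329,   0.        , 278.69009537],
       [  0.        , 305.84183329, 210.71884143],
       [  0.        ,   0.        ,   1.        ]]), 'xyz': array([0.16895502, 0.657465  , 0.37293622]), 'attitude': array([2.36816176, 1.62638508, 0.25240188])}
0.15
```

View pics/scene0.png

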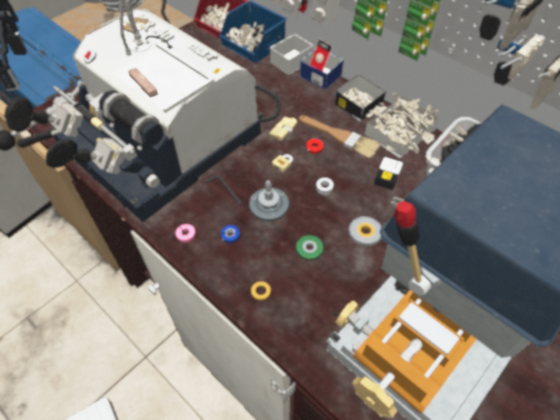

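View pics/side0.png

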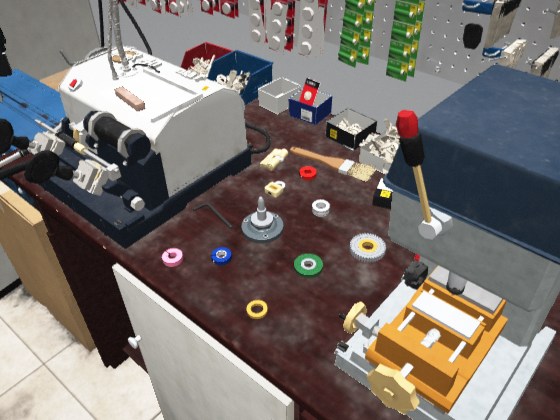

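View pics/wrist0.png

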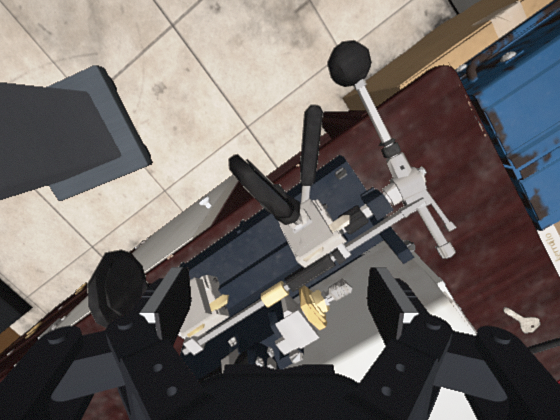

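Scene view: the spindle is at (269,200), blue collar at (230,233), green wheel at (310,246), cutter at (366,229) and silvery spacer at (325,185). The brass ring is at (261,290), with pink and red look-alikes at (185,233) and (315,145). The wrist camera sees only the key machine.

```bash
python3 - <<'E'
from h import *
Z=dict(cutter=.005,long_spacer=.007,deburr_wheel=.004,clamp_collar=.005,short_spacer=.003,spindle_seat=.026,hex_key_center=.003,padlock_center=.006)
for n in("scene","side"):
    for q,z in Z.items():
        for d in imaging.tip_of(n,q)[:4]:
            print(n,q,np.round(d["position"],1),round(d["conf"],2),ray(n,d["position"],z).round(4))
print(r.get_obs()["clock"])
E
```

```text
scene cutter [364.9 230.4] 0.67 [0.6549 0.1885 0.005 ]
scene long_spacer [325.2 186.7] 0.72 [0.6517 0.3106 0.007 ]
scene deburr_wheel [307.6 248. ] 0.9 [0.5456 0.2128 0.004 ]
scene clamp_collar [186.7 230.7] 0.68 [0.3777 0.3611 0.005 ]
scene clamp_collar [231.  232.7] 0.6 [0.4448 0.314  0.005 ]
scene clamp_collar [315.  145.9] 0.58 [0.698 0.414 0.005]
scene short_spacer [262.  286.7] 0.46 [0.4376 0.1898 0.003 ]
scene spindle_seat [271.5 200.7] 0.73 [0.5378 0.3238 0.026 ]
scene hex_key_center [220.8 190. ] 0.49 [0.4761 0.415  0.003 ]
scene padlock_center [280.  164.6] 0.63 [0.6079 0.4076 0.006 ]
scene padlock_center [224.  191.5] 0.22 [0.4788 0.406  0.006 ]
side cutter [367.7 249.1] 0.81 [0.6544 0.184  0.005 ]
side cutter [273.  190.9] 0.34 [0.6111 0.408  0.005 ]
side cutter [219.5 253.5] 0.24 [0.4443 0.3199 0.005 ]
side long_spacer [317.9 211.2] 0.55 [0.6438 0.3086 0.007 ]
side deburr_wheel [310.3 263.9] 0.88 [0.5555 0.2132 0.004 ]
side clamp_collar [221.  257.9] 0.8 [0.4413 0.3094 0.005 ]
side clamp_collar [174.8 256.6] 0.52 [0.3791 0.357  0.005 ]
side clamp_collar [304.5 171. ] 0.47 [0.6983 0.4244 0.005 ]
side short_spacer [257.5 306.4] 0.54 [0.4374 0.1892 0.003 ]
side short_spacer [310.1 265.7] 0.18 [0.5534 0.2109 0.003 ]
side spindle_seat [262.3 218.2] 0.59 [0.5396 0.333  0.026 ]
side hex_key_center [213.7 215.2] 0.7 [0.4844 0.4141 0.003 ]
side padlock_center [272.8 189.7] 0.57 [0.6122 0.4102 0.006 ]
0.95
```

```bash
python3 - <<'E'
import cv2
a=cv2.imread("pics/side0.png")[130:340,140:420]; cv2.imwrite("pics/sidez.png",cv2.resize(a,None,fx=2.8,fy=2.8,interpolation=cv2.INTER_CUBIC))
E
```

```text
(no output)
```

View pics/sidez.png

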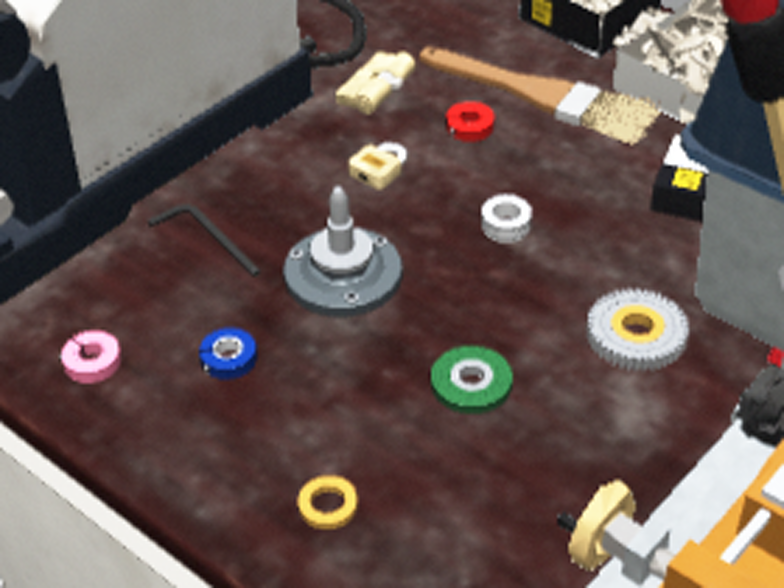

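```bash
cat >> h.py <<'E'
def down(yaw): # tool x at world yaw (deg), z down
    c,s=np.cos(np.radians(yaw)),np.sin(np.radians(yaw)); x=np.array([c,s,0]); z=np.array([0,0,-1.]); return R.from_matrix(np.c_[x,np.cross(z,x),z])
def plan(P,yaw=None):
    o=r.get_obs(); A=R.from_rotvec(o["orientation"]); d=A.inv().apply(np.array(P)-o["tcp_pos"])*100
    m=A.as_matrix(); y0=np.degrees(np.arctan2(m[1,0],m[0,0])); print("clock",round(o["clock"],2),"tcp",o["tcp_pos"].round(4),"yaw",y0.round(1),"w",round(o["grip_width"],4),"F",np.round(o["contact_force"],1),"q",o["joints"].round(2))
    B=down(y0 if yaw is None else yaw)
    print("  shift cm",d.round(2),"rot deg",np.degrees((A.inv()*B).as_rotvec()).round(1), "len",np.linalg.norm(d).round(1))
E
python3 - <<'E'
from h import *
o=r.get_obs();print(R.from_rotvec(o["orientation"]).as_matrix().round(3))
K,t,A=cam("wrist");print(A.as_matrix().round(3)); T=R.from_rotvec(o["orientation"])
print("cam in tool",T.inv().apply(t-o["tcp_pos"]), (T.inv()*A).as_matrix().round(3))
plan([.60,.25,.30]); plan([.45,.45,.30])
E
```

```text
[[-0.933  0.36   0.   ]
 [ 0.36   0.933  0.   ]
 [-0.     0.    -1.   ]]
[[ 0.359  0.888  0.286]
 [ 0.933 -0.342 -0.111]
 [-0.001  0.306 -0.952]]
cam in tool [ 0.07875349 -0.00046508 -0.14253503] [[ 0.    -0.952 -0.306]
 [ 1.     0.    -0.001]
 [ 0.001 -0.306  0.952]]
clock 0.95 tcp [0.2427 0.6299 0.2313] yaw 158.9 w 0.0849 F [-1.2  0.1  0.3] q [-1.31  0.48  0.02  1.56 -0.01  1.11 -0.08]
  shift cm [-47.   -22.6   -6.87] rot deg [0. 0. 0.] len 52.6
clock 0.95 tcp [0.2427 0.6299 0.2313] yaw 158.9 w 0.0849 F [-1.2  0.1  0.3] q [-1.31  0.48  0.02  1.56 -0.01  1.11 -0.08]
  shift cm [-25.81  -9.33  -6.87] rot deg [0. 0. 0.] len 28.3
```

Emit:
jog_arm([
  {"xyz": [0,0,-4],"delta_rot": [0,0,0],"fingers": 0},
  {"xyz": [-4,-2,-6],"delta_rot": [0,0,7],"fingers": 0},
  {"xyz": [-8,-4,-7],"delta_rot": [0,0,14],"fingers": 0},
  {"xyz": [-12,-5.5,-7],"delta_rot": [0,0,21],"fingers": 0},
  {"xyz": [-16,-7.5,-7],"delta_rot": [0,0,28],"fingers": 0},
], grip_force=40)

```text
clock: 1.37
tcp_pos: [0.3561, 0.5127, 0.3027]
orientation: [1.312, 2.854, 0.005]
contact_force: [1.1, 0.3, 0.9]
grip_width: 0.0854
```

```bash
python3 - <<'E'
from h import *
plan([.60,.25,.25],115)
E
```

```text
clock 1.37 tcp [0.3561 0.5127 0.3027] yaw 130.6 w 0.0854 F [1.1 0.3 0.9] q [-1.19  0.34  0.17  1.61 -0.06  1.2  -0.3 ]
  shift cm [-35.83   1.39   5.24] rot deg [ 0.2 -0.1 15.6] len 36.2
```

Emit:
jog_arm([
  {"xyz": [-4,0.2,0],"delta_rot": [0,0,5],"fingers": 0},
  {"xyz": [-8,0.4,0],"delta_rot": [0,0,10],"fingers": 0},
  {"xyz": [-12,0.6,0],"delta_rot": [0,0,15.6],"fingers": 0},
  {"xyz": [-16,0.8,1],"delta_rot": [0,0,15.6],"fingers": 0},
  {"xyz": [-20,1,2.5],"delta_rot": [0,0,15.6],"fingers": 0},
])

```text
clock: 1.78
tcp_pos: [0.4952, 0.3671, 0.2795]
orientation: [1.688, 2.649, 0.011]
contact_force: [0.8, 0.4, -0.1]
grip_width: 0.085
```

Emit:
jog_arm([
  {"xyz": [-4,1,1],"delta_rot": [0,0,0],"fingers": 0},
  {"xyz": [-8,2,2],"delta_rot": [0,0,0],"fingers": 0},
  {"xyz": [-12,3,2.5],"delta_rot": [0,0,0],"fingers": 0},
  {"xyz": [-15.5,4.5,2.7],"delta_rot": [0,0,0],"fingers": 0},
  {"xyz": [-15.5,4.5,2.7],"delta_rot": [0,0,0],"fingers": 0},
])

```text
clock: 2.2
tcp_pos: [0.6071, 0.2356, 0.252]
orientation: [1.701, 2.634, 0.006]
contact_force: [-0.1, -0.7, 1.0]
grip_width: 0.0856
```

```bash
python3 - <<'E'
from h import *
plan([.655,.186,.1],115)
cv2.imwrite("pics/wrist1.png",imaging.grab_frame("wrist"))
E
```

```text
clock 2.2 tcp [0.6071 0.2356 0.252 ] yaw 114.3 w 0.0856 F [-0.1 -0.7  1. ] q [-0.72  0.43  0.34  1.62 -0.15  1.11  0.09]
  shift cm [-6.44  2.22 15.24] rot deg [ 0.4  0.2 -0.7] len 16.7
```

View pics/wrist1.png

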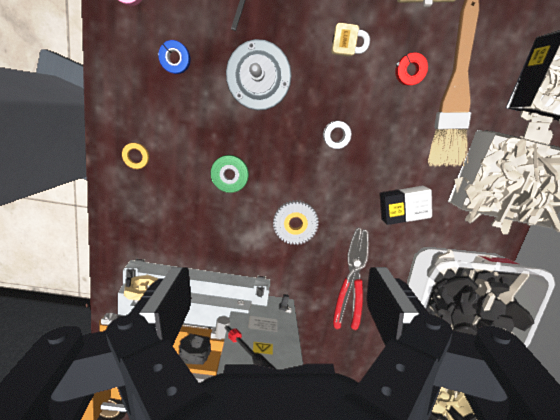

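Wrist view: cutter at (296,223), green wheel at (230,174), spacer at (337,134), collar at (174,57) and spindle at about (258,74). Pliers at (352,280) lie beyond the cutter. Next I measure the parts from this image.

```bash
python3 - <<'E'
from h import *
Z=dict(cutter=.005,long_spacer=.007,deburr_wheel=.004,clamp_collar=.005,short_spacer=.003)
for q,z in Z.items():
    for d in imaging.cut_out("wrist",q)[:3]:
        m=d["region"].astype(np.uint8); c,_=cv2.findContours(m,0,2); c=max(c,key=cv2.contourArea); h=cv2.convexHull(c)
        M=cv2.moments(h); p=(M["m10"]/M["m00"],M["m01"]/M["m00"]); e=cv2.fitEllipse(c)
        print(q,round(d["conf"],2),np.round(p,1),np.round(e[0],1),np.round(e[1],1),ray("wrist",p,z).round(4),ray("wrist",e[0],z).round(4))
for d in imaging.tip_of("wrist","spindle_seat"): print(d,ray("wrist",d["position"],.026))
a=cv2.imread("pics/wrist1.png")[30:120,210:310]; cv2.imwrite("pics/spz.png",cv2.resize(a,None,fx=6,fy=6,interpolation=cv2.INTER_CUBIC))
E
```

```text
cutter 0.72 [295.  221.4] [295.  221.5] [41.3 43.5] [0.6495 0.1966 0.005 ] [0.6496 0.1966 0.005 ]
cutter 0.64 [229.1 173. ] [229.3 173. ] [34.5 36.2] [0.5438 0.221  0.005 ] [0.5441 0.2211 0.005 ]
long_spacer 0.89 [336.5 134. ] [336.5 134. ] [25.8 26.7] [0.6445 0.3246 0.007 ] [0.6445 0.3246 0.007 ]
long_spacer 0.6 [134.8 155.5] [134.7 155.3] [23.2 26.9] [0.427  0.1947 0.007 ] [0.4269 0.1948 0.007 ]
deburr_wheel 0.66 [228.9 173.1] [228.9 173.2] [36.6 37.5] [0.5416 0.2241 0.004 ] [0.5416 0.2241 0.004 ]
clamp_collar 0.83 [173.7  56.6] [173.9  56.5] [29.1 34.7] [0.4323 0.3236 0.005 ] [0.4325 0.3238 0.005 ]
clamp_collar 0.79 [410.6  68.5] [410.6  68.6] [28.4 34.4] [0.6867 0.4292 0.005 ] [0.6867 0.4292 0.005 ]
short_spacer 0.96 [135.3 154.9] [135.3 154.8] [24.4 26.9] [0.4249 0.1959 0.003 ] [0.4249 0.196  0.003 ]
{'position': [256.7, 73.2], 'conf': 0.87} [0.52806952 0.34651681 0.026     ]
```

View pics/spz.png

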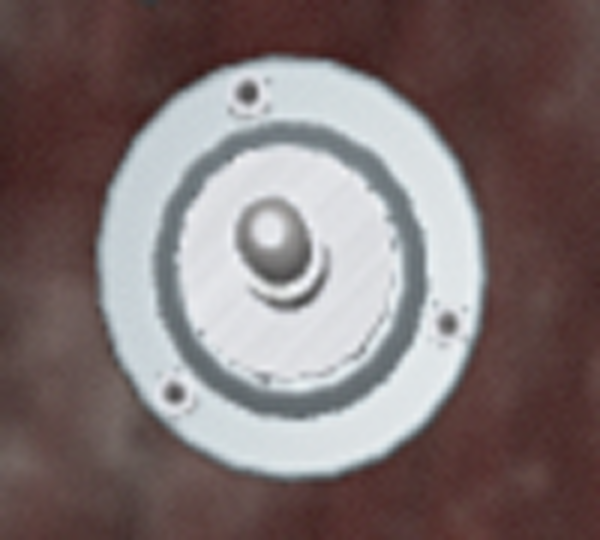

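```bash
cat >> h.py <<'E'
def ring(cam_,q,z,want=None,img=None):
    out=[]
    for d in imaging.cut_out(cam_,q)[:4]:
        m=d["region"].astype(np.uint8); c,_=cv2.findContours(m,0,2); c=max(c,key=cv2.contourArea); h=cv2.convexHull(c)
        M=cv2.moments(h); p=(M["m10"]/M["m00"],M["m01"]/M["m00"])
        out.append((round(d["conf"],2),np.round(p,1),ray(cam_,p,z).round(4)))
    return out
E
python3 - <<'E'
from h import *
plan([.655,.186,.1],115)
im=imaging.grab_frame("wrist"); cv2.imwrite("pics/wrist2.png",im)
Z=dict(cutter=.005,long_spacer=.007,deburr_wheel=.004,clamp_collar=.005,short_spacer=.003)
for q,z in Z.items(): print(q,ring("wrist",q,z))
for d in imaging.tip_of("wrist","spindle_seat"): print(d,ray("wrist",d["position"],.026))
# holding block circle
g=cv2.cvtColor(im,cv2.COLOR_BGR2GRAY); 
p=proj("wrist",[.538,.33,.01]).astype(int); print(p)
w=g[p[1]-60:p[1]+60 if p[1]>60 else 120, p[0]-60:p[0]+60]
a=im[max(0,p[1]-50):p[1]+50,p[0]-50:p[0]+50]; cv2.imwrite("pics/spz2.png",cv2.resize(a,None,fx=6,fy=6,interpolation=cv2.INTER_CUBIC)); print(max(0,p[1]-50),p[0]-50)
plan([.655,.186,.1],115)
E
```

```text
clock 2.55 tcp [0.6006 0.2477 0.2524] yaw 115.2 w 0.0855 F [-0.9  0.7  0.4] q [-0.73  0.43  0.33  1.62 -0.16  1.12  0.09]
  shift cm [-7.95  2.21 15.23] rot deg [ 0.4 -0.2  0.2] len 17.3
cutter [(0.61, array([294.9, 232.6]), array([0.6548, 0.1864, 0.005 ]))]
long_spacer [(0.89, array([336.7, 147.3]), array([0.6518, 0.3118, 0.007 ]))]
deburr_wheel [(0.73, array([230.3, 183.7]), array([0.5489, 0.2115, 0.004 ]))]
clamp_collar [(0.86, array([410.9,  85. ]), array([0.6977, 0.4126, 0.005 ])), (0.63, array([178. ,  69.7]), array([0.4423, 0.3114, 0.005 ])), (0.58, array([133.7,   7.9]), array([0.3774, 0.3499, 0.005 ]))]
short_spacer [(0.6, array([137.8, 165. ]), array([0.4324, 0.1834, 0.003 ]))]
{'position': [260.1, 88.7], 'conf': 0.58} [0.53913385 0.33186548 0.026     ]
[259  90]
40 209
clock 2.9 tcp [0.6015 0.246  0.2524] yaw 115.0 w 0.0852 F [0.6 0.1 0.2] q [-0.73  0.43  0.34  1.62 -0.16  1.12  0.09]
  shift cm [-7.75  2.22 15.23] rot deg [ 0.4 -0.2  0. ] len 17.2
```

View pics/spz2.png

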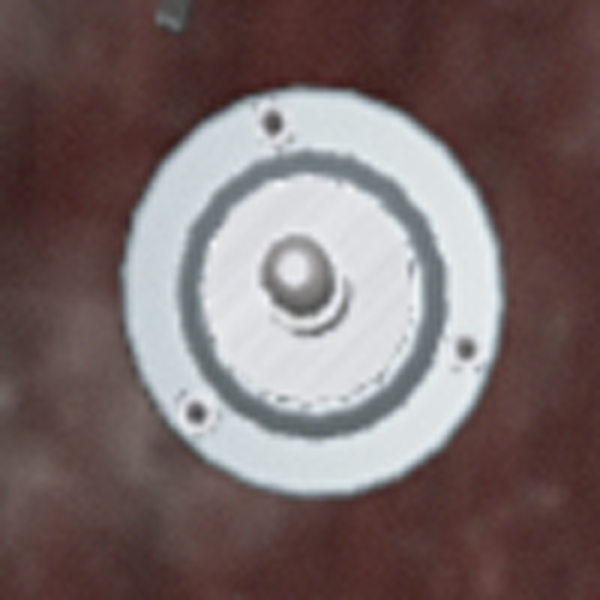

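```bash
python3 - <<'E'
from h import *
im=cv2.imread("pics/wrist2.png"); cv2.imwrite("pics/w2z.png",cv2.resize(im[180:340,200:420],None,fx=3.5,fy=3.5,interpolation=cv2.INTER_CUBIC))
for p in ([356,235],[352,290],[385,205],[380,228]): print(p,ray("wrist",p,.01).round(3))
print("block",ray("wrist",[261.2,88.5],.008).round(4),"tip",ray("wrist",[258.7,85.3],.072).round(4))
E
```

```text
[356, 235] [0.731 0.219 0.01 ]
[352, 290] [0.768 0.141 0.01 ]
[385, 205] [0.745 0.272 0.01 ]
[380, 228] [0.755 0.241 0.01 ]
block [0.5388 0.3334 0.008 ] tip [0.5401 0.3321 0.072 ]
```

View pics/w2z.png

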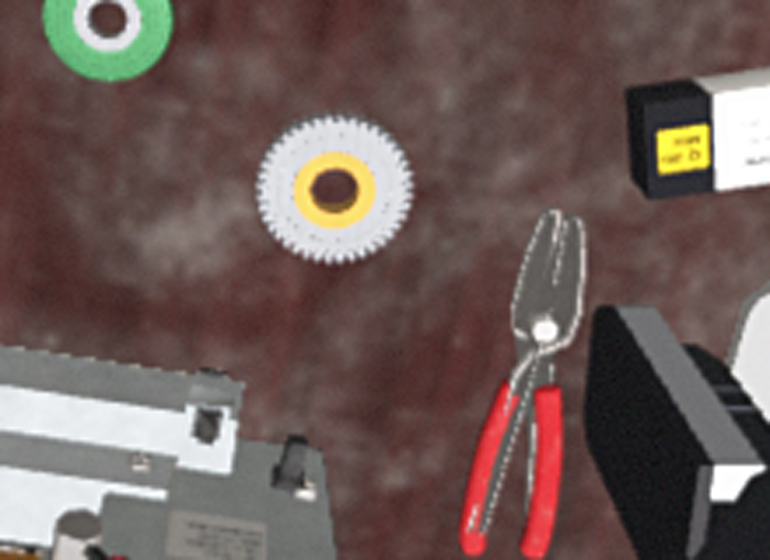

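Emit:
jog_arm([
  {"xyz": [-2,0.5,4],"delta_rot": [0.4,-0.2,0],"fingers": 0},
  {"xyz": [-4,1.1,8],"delta_rot": [0.4,-0.2,0],"fingers": 0},
  {"xyz": [-6,1.7,12],"delta_rot": [0.4,-0.2,0],"fingers": 0},
  {"xyz": [-7.8,2.2,16],"delta_rot": [0.4,-0.2,0],"fingers": 0},
  {"xyz": [-7.8,2.2,19],"delta_rot": [0.4,-0.2,0],"fingers": 0},
])

```text
clock: 3.32
tcp_pos: [0.6578, 0.1822, 0.0617]
orientation: [1.69, 2.644, 0.0]
contact_force: [1.2, 0.4, 0.4]
grip_width: 0.0855
```

```bash
python3 - <<'E'
from h import *
imaging.grab_frame("side")
plan([.655,.186,.0],115)
im=imaging.grab_frame("wrist"); cv2.imwrite("pics/wrist3.png",im)
plan([.655,.186,.0],115)
print(ring("wrist","cutter",.005))
plan([.655,.186,.0],115)
E
```

```text
clock 3.37 tcp [0.6519 0.1808 0.0519] yaw 114.8 w 0.0857 F [-1.9 -0.7 -5. ] q [-0.56  0.7   0.28  1.68 -0.25  0.81  0.27]
  shift cm [0.35 0.56 5.19] rot deg [-0.7  0.1 -0.2] len 5.2
clock 3.42 tcp [0.6508 0.1824 0.055 ] yaw 114.9 w 0.0854 F [-1.4  0.3 -1.7] q [-0.56  0.69  0.28  1.68 -0.24  0.82  0.26]
  shift cm [0.15 0.61 5.49] rot deg [-0.8  0.  -0.1] len 5.5
[(0.87, array([288.3, 228.3]), array([0.6568, 0.1889, 0.005 ]))]
clock 3.47 tcp [0.6528 0.1844 0.0591] yaw 115.0 w 0.0856 F [-0.1  1.1  1.2] q [-0.56  0.69  0.28  1.68 -0.24  0.82  0.26]
  shift cm [0.05 0.32 5.91] rot deg [-0.5  0.  -0. ] len 5.9
```

View pics/wrist3.png

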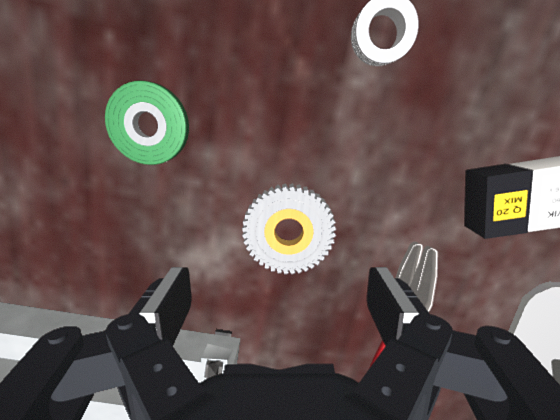

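```bash
python3 - <<'E'
from h import *
for i in range(2):
    imaging.grab_frame("wrist"); print(ring("wrist","cutter",.005))
    plan([.655,.187,.0],115)
E
```

```text
[(0.81, array([284.3, 228.8]), array([0.6593, 0.1882, 0.005 ]))]
clock 3.57 tcp [0.6561 0.1868 0.0642] yaw 115.1 w 0.0854 F [0.4 1.  0.3] q [-0.56  0.68  0.28  1.67 -0.24  0.82  0.26]
  shift cm [ 0.06 -0.1   6.42] rot deg [0.1 0.  0.1] len 6.4
[(0.82, array([277.5, 227. ]), array([0.6555, 0.1875, 0.005 ]))]
clock 3.67 tcp [0.6569 0.1874 0.0657] yaw 115.1 w 0.0853 F [ 0.3  0.2 -0.1] q [-0.56  0.68  0.28  1.67 -0.24  0.82  0.26]
  shift cm [ 0.05 -0.22  6.57] rot deg [0.3 0.  0.1] len 6.6
```

Emit:
jog_arm([
  {"xyz": [0.05,-0.1,1.5],"delta_rot": [0.3,0,0],"fingers": 0},
  {"xyz": [0.05,-0.1,3],"delta_rot": [0.3,0,0],"fingers": 0},
  {"xyz": [0.05,-0.1,4],"delta_rot": [0.3,0,0],"fingers": 0},
  {"xyz": [0.05,-0.1,4.7],"delta_rot": [0.3,0,0],"fingers": 0},
  {"xyz": [0.05,-0.1,5],"delta_rot": [0.3,0,0],"fingers": 0},
])

```text
clock: 4.08
tcp_pos: [0.6546, 0.1872, 0.0135]
orientation: [-1.685, -2.649, 0.005]
contact_force: [-0.3, -0.0, 0.0]
grip_width: 0.0853
```

```bash
python3 - <<'E'
from h import *
plan([.656,.1875,.0],115)
for i in range(2):
    cv2.imwrite("pics/side4.png",imaging.grab_frame("side"))
    plan([.656,.1875,.0],115)
im=cv2.imread("pics/side4.png"); cv2.imwrite("pics/s4z.png",cv2.resize(im[130:340,250:480],None,fx=3,fy=3,interpolation=cv2.INTER_CUBIC))
E
```

```text
clock 4.08 tcp [0.6546 0.1872 0.0135] yaw 115.1 w 0.0853 F [-0.3 -0.   0. ] q [-0.55  0.75  0.26  1.69 -0.26  0.74  0.28]
  shift cm [-0.03  0.14  1.35] rot deg [-0.2 -0.   0.1] len 1.4
clock 4.13 tcp [0.6548 0.1871 0.0136] yaw 115.1 w 0.0854 F [-0.4 -0.2  0. ] q [-0.55  0.75  0.26  1.69 -0.26  0.74  0.28]
  shift cm [-0.01  0.13  1.36] rot deg [-0.2  0.   0.1] len 1.4
clock 4.18 tcp [0.6553 0.1872 0.0144] yaw 115.1 w 0.0855 F [-0.6  1.3  0.5] q [-0.55  0.75  0.26  1.69 -0.26  0.74  0.28]
  shift cm [-0.    0.08  1.44] rot deg [-0.2  0.   0.1] len 1.4
```

View pics/s4z.png

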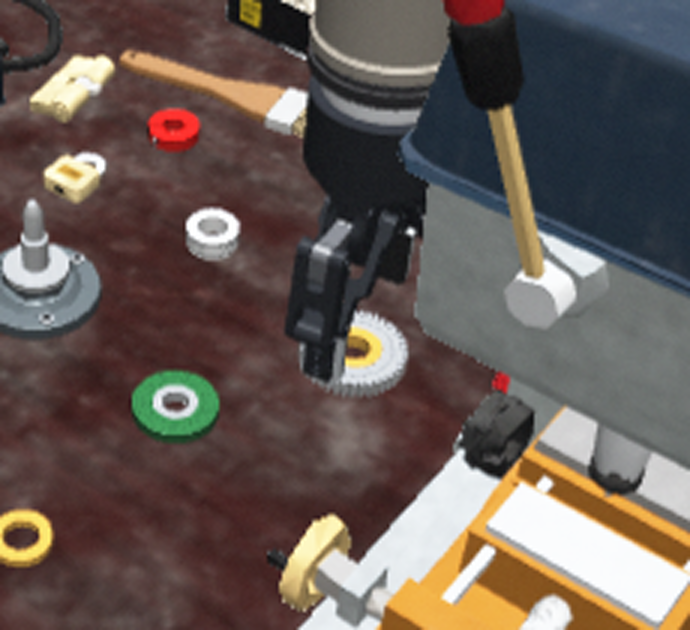

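Emit:
jog_arm([
  {"xyz": [0,0.1,0.6],"delta_rot": [0,0,0],"fingers": 0},
  {"xyz": [0,0.1,1.1],"delta_rot": [0,0,0],"fingers": 0},
  {"xyz": [0,0.1,1.5],"delta_rot": [0,0,0],"fingers": 0.2},
  {"xyz": [0,0.1,1.5],"delta_rot": [0,0,0],"fingers": 0.5},
  {"xyz": [0,0.1,1.5],"delta_rot": [0,0,0],"fingers": 0.5},
], grip_force=25)

```text
clock: 4.6
tcp_pos: [0.6559, 0.1875, -0.0007]
orientation: [-1.685, -2.649, 0.005]
contact_force: [-0.1, 0.3, -1.5]
grip_width: 0.0581
```

```bash
python3 - <<'E'
from h import *
plan([.656,.1875,.0],115)
cv2.imwrite("pics/side5.png",imaging.grab_frame("side"))
im=cv2.imread("pics/side5.png"); cv2.imwrite("pics/s5z.png",cv2.resize(im[180:300,300:420],None,fx=5,fy=5,interpolation=cv2.INTER_CUBIC))
cv2.imwrite("pics/wrist5.png",imaging.grab_frame("wrist"))
plan([.656,.1875,.0],115)
E
```

```text
clock 4.6 tcp [ 0.6559  0.1875 -0.0007] yaw 115.1 w 0.0581 F [-0.1  0.3 -1.5] q [-0.54  0.77  0.26  1.69 -0.27  0.72  0.28]
  shift cm [-0.    0.01 -0.07] rot deg [-0.2  0.   0.1] len 0.1
clock 4.7 tcp [ 6.562e-01  1.876e-01 -5.000e-04] yaw 115.1 w 0.0578 F [-0.1  0.3 -1.7] q [-0.54  0.77  0.26  1.69 -0.27  0.72  0.28]
  shift cm [ 0.01 -0.02 -0.05] rot deg [-0.1  0.   0.1] len 0.1
```

View pics/s5z.png

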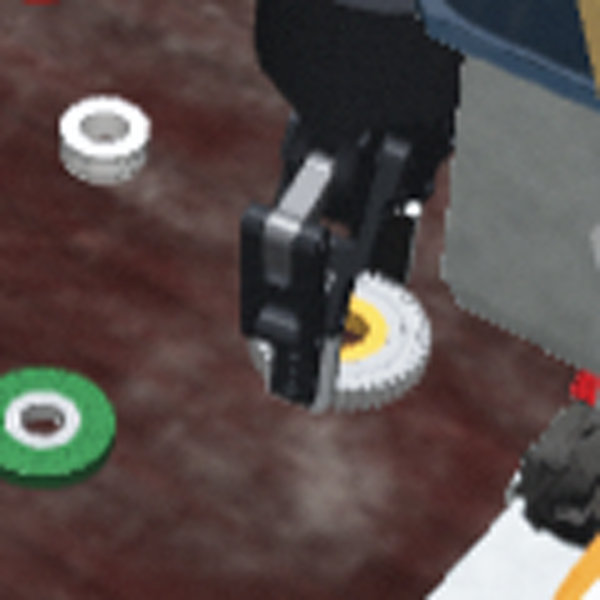

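View pics/wrist5.png

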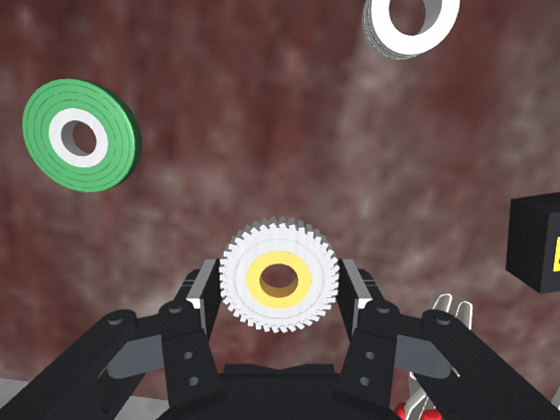

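Emit:
jog_arm([
  {"xyz": [0,0,0],"delta_rot": [0,0,0],"fingers": 0},
  {"xyz": [0,0,0],"delta_rot": [0,0,2],"fingers": 0},
  {"xyz": [0,0,0],"delta_rot": [0,0,9],"fingers": 0},
  {"xyz": [0,0,0],"delta_rot": [0,0,16],"fingers": 0},
  {"xyz": [0,0,0],"delta_rot": [0,0,23],"fingers": 0},
])

```text
clock: 5.12
tcp_pos: [0.6566, 0.1876, -0.0]
orientation: [-2.187, -2.254, 0.003]
contact_force: [0.3, 0.6, 0.8]
grip_width: 0.0852
```

Emit:
jog_arm([
  {"xyz": [0,0,0],"delta_rot": [0,0,7],"fingers": 0},
  {"xyz": [0,0,0],"delta_rot": [0,0,14],"fingers": 0},
  {"xyz": [0,0,0],"delta_rot": [0,0,21],"fingers": 0},
  {"xyz": [0,0,0],"delta_rot": [0,0,28],"fingers": 0},
  {"xyz": [0,0,0],"delta_rot": [0,0,35],"fingers": 0},
])

```text
clock: 5.53
tcp_pos: [0.6569, 0.1879, 0.0004]
orientation: [-2.769, -1.485, 0.001]
contact_force: [-0.5, 0.3, 0.4]
grip_width: 0.0854
```

```bash
python3 - <<'E'
from h import *
plan([.6562,.1876,.0],25)
E
```

```text
clock 5.53 tcp [6.569e-01 1.879e-01 4.000e-04] yaw 56.4 w 0.0854 F [-0.5  0.3  0.4] q [-0.71  0.82  0.51  1.7  -0.54  0.77 -0.52]
  shift cm [-0.07 -0.04  0.04] rot deg [-0.   0.  31.4] len 0.1
```

Emit:
jog_arm([
  {"xyz": [0,0,0],"delta_rot": [0,0,7],"fingers": 0},
  {"xyz": [0,0,0],"delta_rot": [0,0,14],"fingers": 0},
  {"xyz": [-0.05,-0.03,0.1],"delta_rot": [0,0,21],"fingers": 0},
  {"xyz": [-0.07,-0.04,0.1],"delta_rot": [0,0,28],"fingers": 0},
  {"xyz": [-0.07,-0.04,0.15],"delta_rot": [0,0,31.4],"fingers": 0},
])

```text
clock: 5.95
tcp_pos: [0.6563, 0.1881, -0.0009]
orientation: [-3.069, -0.671, 0.0]
contact_force: [-0.3, 0.5, 0.2]
grip_width: 0.0856
```

Emit:
jog_arm([
  {"xyz": [0,0,0],"delta_rot": [0,0,0],"fingers": 0},
  {"xyz": [0,0,0],"delta_rot": [0,0,0],"fingers": 0.2},
  {"xyz": [0,0,0],"delta_rot": [0,0,0],"fingers": 0.5},
  {"xyz": [0,0,0],"delta_rot": [0,0,0],"fingers": 0.5},
  {"xyz": [0,0,0],"delta_rot": [0,0,0],"fingers": 0.5},
], grip_force=40)

```text
clock: 6.37
tcp_pos: [0.6566, 0.1882, 0.0001]
orientation: [-3.068, -0.673, -0.0]
contact_force: [-1.2, 0.1, 6.2]
grip_width: 0.0575
```

```bash
python3 - <<'E'
from h import *
plan([.6562,.1876,.0],25)
cv2.imwrite("pics/wrist6.png",imaging.grab_frame("wrist"))
print(ring("wrist","cutter",.005)); plan([.6562,.1876,.0],25)
E
```

```text
clock 6.37 tcp [6.566e-01 1.882e-01 1.000e-04] yaw 24.8 w 0.0575 F [-1.2  0.1  6.2] q [-0.8   0.86  0.65  1.71 -0.69  0.81 -0.97]
  shift cm [-0.06  0.03  0.01] rot deg [-0.  -0.  -0.2] len 0.1
[(0.69, array([278.6, 274.3]), array([0.6563, 0.1879, 0.005 ]))]
clock 6.47 tcp [6.566e-01 1.882e-01 1.000e-04] yaw 24.8 w 0.0576 F [-2.2 -0.6  5.5] q [-0.8   0.86  0.65  1.71 -0.69  0.81 -0.97]
  shift cm [-0.06  0.04  0.01] rot deg [-0.  -0.  -0.2] len 0.1
```

View pics/wrist6.png

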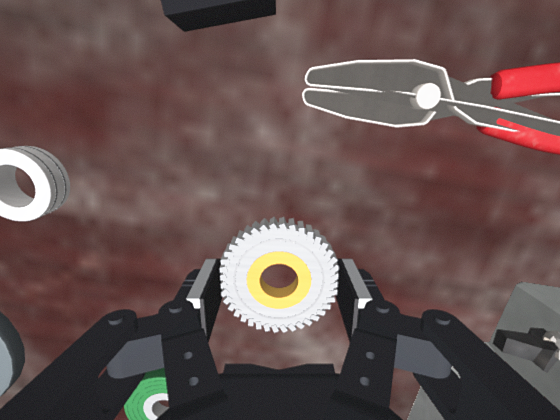

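Emit:
jog_arm([
  {"xyz": [0,0,-0.5],"delta_rot": [0,0,0],"fingers": 0.5},
  {"xyz": [0,0,-2],"delta_rot": [0,0,0],"fingers": 0.5},
  {"xyz": [0,0,-5],"delta_rot": [0,0,0],"fingers": 0.5},
  {"xyz": [0,0,-8],"delta_rot": [0,0,0],"fingers": 0.5},
  {"xyz": [0,0,-10],"delta_rot": [0,0,0],"fingers": 0.5},
])

```text
clock: 6.88
tcp_pos: [0.6578, 0.1877, 0.1039]
orientation: [-3.068, -0.673, -0.005]
contact_force: [1.0, -0.3, -1.0]
grip_width: 0.0575
```

```bash
python3 - <<'E'
from h import *
plan([.476,.302,.13],25)
E
```

```text
clock 6.88 tcp [0.6578 0.1877 0.1039] yaw 24.7 w 0.0575 F [ 1.  -0.3 -1. ] q [-0.85  0.74  0.74  1.67 -0.59  0.96 -1.03]
  shift cm [-11.71 -17.99  -2.65] rot deg [-0.  -0.2 -0.3] len 21.6
```

Emit:
jog_arm([
  {"xyz": [-1.5,-2.2,-1],"delta_rot": [0,0,0],"fingers": 0.5},
  {"xyz": [-3.5,-5.4,-2],"delta_rot": [0,0,0],"fingers": 0.5},
  {"xyz": [-5.5,-8.5,-2.5],"delta_rot": [0,0,0],"fingers": 0.5},
  {"xyz": [-7.5,-11.6,-2.6],"delta_rot": [0,0,0],"fingers": 0.5},
  {"xyz": [-9.3,-14.3,-2.6],"delta_rot": [0,0,0],"fingers": 0.5},
])

```text
clock: 7.3
tcp_pos: [0.5118, 0.2798, 0.1311]
orientation: [-3.066, -0.674, -0.007]
contact_force: [0.9, 0.6, -1.7]
grip_width: 0.0575
```

Emit:
jog_arm([
  {"xyz": [-1,-1.5,0],"delta_rot": [0,0,0],"fingers": 0.5},
  {"xyz": [-1.9,-2.8,0],"delta_rot": [0,0,0],"fingers": 0.5},
  {"xyz": [-2.3,-3.4,0],"delta_rot": [0,0,0],"fingers": 0.5},
  {"xyz": [-2.4,-3.7,0],"delta_rot": [0,0,0],"fingers": 0.5},
  {"xyz": [-2.4,-3.7,0],"delta_rot": [0,0,0],"fingers": 0.5},
])

```text
clock: 7.72
tcp_pos: [0.4748, 0.3036, 0.1316]
orientation: [-3.065, -0.675, -0.008]
contact_force: [1.2, 0.2, -0.9]
grip_width: 0.0572
```

```bash
python3 - <<'E'
from h import *
plan([.539,.332,.13],25)
imaging.grab_frame("side");imaging.grab_frame("side")
for i in range(2):
    im=imaging.grab_frame("wrist")
    plan([.539,.332,.13],25)
    for d in imaging.tip_of("wrist","spindle_seat"): print(d,ray("wrist",d["position"],.026).round(4))
cv2.imwrite("pics/wrist7.png",im)
plan([.539,.332,.13],25)
E
```

```text
clock 7.72 tcp [0.4748 0.3036 0.1316] yaw 24.8 w 0.0572 F [ 1.2  0.2 -0.9] q [-1.3   0.54  0.84  1.96 -0.53  0.86 -1.32]
  shift cm [7.02 0.12 0.2 ] rot deg [-0.1 -0.3 -0.2] len 7.0
clock 7.87 tcp [0.4758 0.3024 0.1313] yaw 24.7 w 0.0578 F [-0.1 -0.1 -1.6] q [-1.3   0.54  0.84  1.96 -0.53  0.86 -1.32]
  shift cm [ 6.98 -0.05  0.17] rot deg [-0.1 -0.3 -0.3] len 7.0
{'position': [275.4, 124.8], 'conf': 0.62} [0.5374 0.3334 0.026 ]
clock 7.97 tcp [0.4755 0.3024 0.1311] yaw 24.7 w 0.0575 F [-0.3 -0.3 -1.3] q [-1.3   0.54  0.84  1.96 -0.53  0.86 -1.32]
  shift cm [ 7.   -0.04  0.15] rot deg [-0.1 -0.3 -0.3] len 7.0
{'position': [276.3, 124.8], 'conf': 0.72} [0.5374 0.333  0.026 ]
clock 8.02 tcp [0.4753 0.3025 0.1311] yaw 24.7 w 0.0574 F [-0.1  0.2 -1.2] q [-1.3   0.54  0.84  1.96 -0.53  0.86 -1.32]
  shift cm [ 7.01 -0.02  0.14] rot deg [-0.1 -0.3 -0.3] len 7.0
```

View pics/wrist7.png

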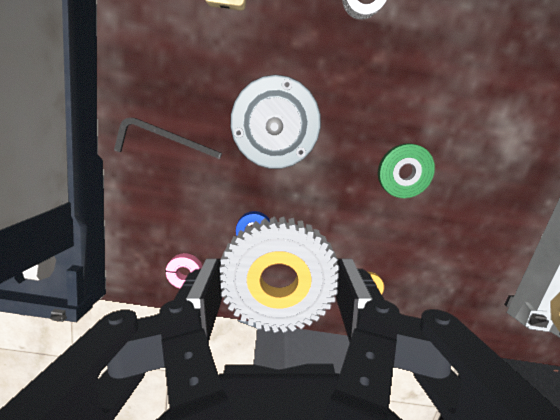

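```bash
python3 - <<'E'
from h import *
im=cv2.imread("pics/wrist7.png")
hsv=cv2.cvtColor(im,cv2.COLOR_BGR2HSV); m=((hsv[...,1]<60)&(hsv[...,2]>90)).astype(np.uint8)
m[:60]=0;m[185:]=0;m[:,:215]=0;m[:,335:]=0
m=cv2.morphologyEx(m,cv2.MORPH_CLOSE,np.ones((7,7)))
c,_=cv2.findContours(m,0,1); c=max(c,key=cv2.contourArea); e=cv2.fitEllipse(c); print(e, ray("wrist",e[0],.0095).round(4))
z=cv2.resize(im[60:190,210:340],None,fx=6,fy=6,interpolation=cv2.INTER_CUBIC); cv2.imwrite("pics/sp7.png",z)
for z_ in (.026,.05,.07): print(z_,proj("wrist",[.538,.333,z_]).round(1))
E
```

```text
((279.3399658203125, 128.3186798095703), (86.6549072265625, 116.36446380615234), 151.1748504638672) [0.5353 0.3294 0.0095]
0.026 [276.6 124. ]
0.05 [276.4 125.1]
0.07 [276.1 126.1]
```

View pics/sp7.png

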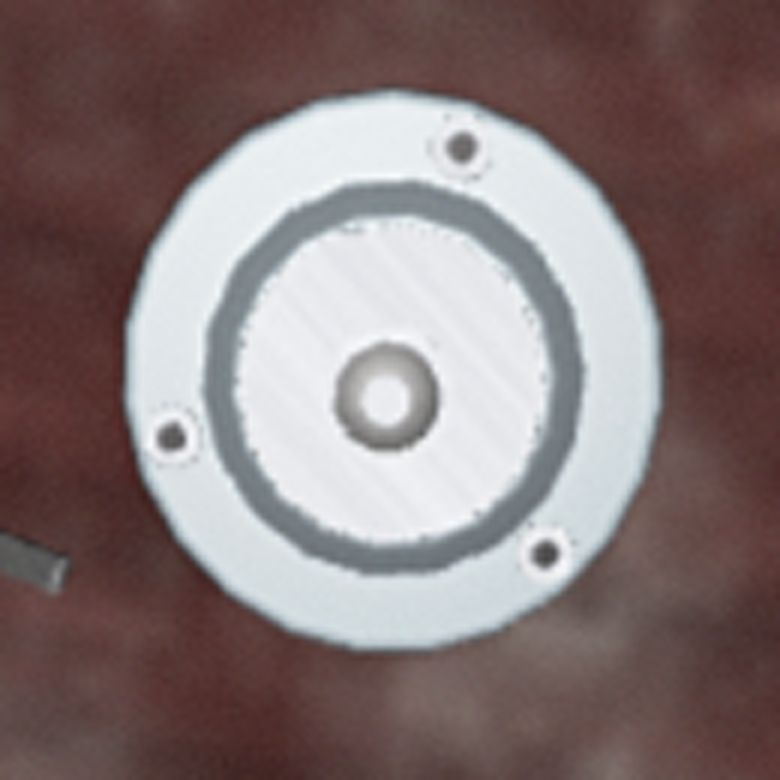

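```bash
python3 - <<'E'
from h import *
for p,z in (([275.25,121.3],.0095),([275.2,122.95],.026),([274.2,125.6],.0465),([273.9,126.1],.072)):
    P=ray("wrist",p,z); print(z,P.round(4))
o=r.get_obs();print(o["tcp_pos"], np.degrees(R.from_rotvec(o["orientation"]).as_matrix()[:2,2]))
plan([.5373,.3335,.0],25)
E
```

```text
0.0095 [0.539  0.3348 0.0095]
0.026 [0.5383 0.3343 0.026 ]
0.0465 [0.5369 0.3342 0.0465]
0.072 [0.5375 0.3343 0.072 ]
[0.47533274 0.30253718 0.13105699] [0.2306118  0.18994703]
clock 8.02 tcp [0.4753 0.3025 0.1311] yaw 24.7 w 0.0574 F [-0.1  0.2 -1.2] q [-1.3   0.54  0.84  1.96 -0.53  0.86 -1.32]
  shift cm [ 6.86 -0.21 13.14] rot deg [-0.1 -0.3 -0.3] len 14.8
```

Emit:
jog_arm([
  {"xyz": [1.8,-0.2,0.3],"delta_rot": [-0.1,-0.3,0],"fingers": 0.5},
  {"xyz": [4,-0.25,1],"delta_rot": [-0.1,-0.3,0],"fingers": 0.5},
  {"xyz": [6,-0.25,2],"delta_rot": [-0.1,-0.3,0],"fingers": 0.5},
  {"xyz": [6.8,-0.25,3],"delta_rot": [-0.1,-0.3,0],"fingers": 0.5},
  {"xyz": [6.95,-0.25,3.9],"delta_rot": [-0.1,-0.3,0],"fingers": 0.5},
])

```text
clock: 8.43
tcp_pos: [0.5392, 0.3339, 0.0915]
orientation: [3.068, 0.671, 0.001]
contact_force: [0.3, -0.3, -1.3]
grip_width: 0.0571
```

Emit:
jog_arm([
  {"xyz": [0,0,0.3],"delta_rot": [0,0,0],"fingers": 0.5},
  {"xyz": [0,0,0.7],"delta_rot": [0,0,0],"fingers": 0.5},
  {"xyz": [0,0,0.9],"delta_rot": [0,0,0],"fingers": 0.5},
  {"xyz": [0,0,0.9],"delta_rot": [0,0,0],"fingers": 0.5},
  {"xyz": [0,0,0.9],"delta_rot": [0,0,0],"fingers": 0.5},
])

```text
clock: 8.85
tcp_pos: [0.5388, 0.3339, 0.0828]
orientation: [3.068, 0.671, 0.001]
contact_force: [0.3, -0.7, -1.4]
grip_width: 0.0572
```

```bash
python3 - <<'E'
from h import *
plan([.5382,.3344,.026],25)
s=imaging.grab_frame("side"); im=imaging.grab_frame("wrist")
plan([.5382,.3344,.026],25)
cv2.imwrite("pics/c8.png",np.hstack([cv2.resize(s[130:280,190:340],(400,400)),cv2.resize(im[205:355,205:355],(400,400),interpolation=cv2.INTER_CUBIC)]))
E
```

```text
clock 8.85 tcp [0.5388 0.3339 0.0828] yaw 24.7 w 0.0572 F [ 0.3 -0.7 -1.4] q [-1.17  0.7   0.75  1.81 -0.61  0.87 -1.27]
  shift cm [-0.04 -0.08  5.68] rot deg [ 0.1 -0.  -0.3] len 5.7
clock 8.95 tcp [0.5391 0.334  0.083 ] yaw 24.7 w 0.0574 F [-0.6 -0.6 -1.6] q [-1.17  0.7   0.75  1.81 -0.61  0.87 -1.27]
  shift cm [-0.08 -0.08  5.7 ] rot deg [ 0.1 -0.1 -0.3] len 5.7
```

View pics/c8.png

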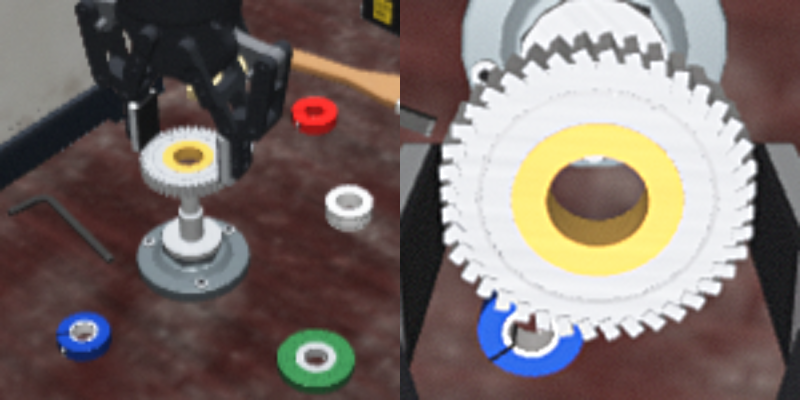

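Emit:
jog_arm([
  {"xyz": [-0.06,-0.07,0.5],"delta_rot": [0,0,0],"fingers": 0.5},
  {"xyz": [-0.06,-0.07,1.2],"delta_rot": [0,0,0],"fingers": 0.5},
  {"xyz": [-0.06,-0.07,1.9],"delta_rot": [0,0,0],"fingers": 0.5},
  {"xyz": [-0.06,-0.07,2.5],"delta_rot": [0,0,0],"fingers": 0.5},
  {"xyz": [-0.06,-0.07,2.9],"delta_rot": [0,0,0],"fingers": 0.5},
])

```text
clock: 9.37
tcp_pos: [0.5377, 0.3342, 0.0527]
orientation: [3.068, 0.671, 0.0]
contact_force: [0.2, 0.2, -0.9]
grip_width: 0.0576
```

```bash
python3 - <<'E'
from h import *
plan([.5382,.3344,.026],25)
s=imaging.grab_frame("side"); im=imaging.grab_frame("wrist")
plan([.5382,.3344,.026],25)
cv2.imwrite("pics/c9.png",np.hstack([cv2.resize(s[130:280,190:340],(400,400)),cv2.resize(im[205:355,205:355],(400,400),interpolation=cv2.INTER_CUBIC)]))
E
```

```text
clock 9.37 tcp [0.5377 0.3342 0.0527] yaw 24.7 w 0.0576 F [ 0.2  0.2 -0.9] q [-1.15  0.74  0.71  1.82 -0.64  0.82 -1.25]
  shift cm [ 0.05 -0.    2.67] rot deg [ 0.1  0.  -0.3] len 2.7
clock 9.47 tcp [0.5377 0.334  0.0528] yaw 24.7 w 0.0573 F [ 0.7  0.1 -2. ] q [-1.15  0.74  0.71  1.82 -0.64  0.82 -1.25]
  shift cm [ 0.06 -0.02  2.68] rot deg [ 0.1  0.  -0.3] len 2.7
```

View pics/c9.png

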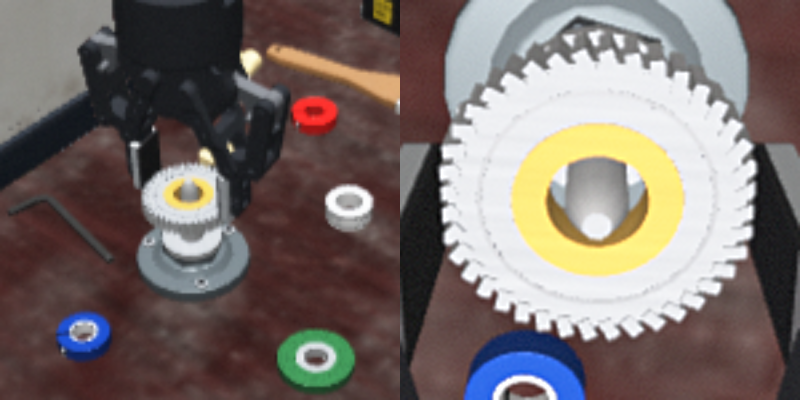

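```bash
python3 - <<'E'
from h import *
print(ray("wrist",[278.9,290.1],.072), ray("wrist",[278.9,205+200/2.667],.0628), r.get_obs()["tcp_pos"])
E
```

```text
[0.53747175 0.33363036 0.072     ] [0.5373457  0.33354461 0.0628    ] [0.53773501 0.33403512 0.0528442 ]
```

Emit:
jog_arm([
  {"xyz": [0,0,0.6],"delta_rot": [0,0,0],"fingers": 0.5},
  {"xyz": [0,0,1.2],"delta_rot": [0,0,0],"fingers": 0.5},
  {"xyz": [0,0,1.7],"delta_rot": [0,0,0],"fingers": 0.5},
  {"xyz": [0,0,2.1],"delta_rot": [0,0,0],"fingers": 0.5},
  {"xyz": [0,0,2.3],"delta_rot": [0,0,0],"fingers": 0.5},
])

```text
clock: 9.88
tcp_pos: [0.5375, 0.3338, 0.0291]
orientation: [3.067, 0.671, -0.001]
contact_force: [-0.3, 0.3, -1.3]
grip_width: 0.0575
```

```bash
python3 - <<'E'
from h import *
plan([.5377,.334,.026],25)
imaging.grab_frame("side")
plan([.5377,.334,.026],25)
E
```

```text
clock 9.88 tcp [0.5375 0.3338 0.0291] yaw 24.7 w 0.0575 F [-0.3  0.3 -1.3] q [-1.13  0.77  0.69  1.83 -0.67  0.79 -1.23]
  shift cm [ 0.03 -0.01  0.31] rot deg [ 0.1  0.1 -0.3] len 0.3
clock 9.93 tcp [0.5374 0.3338 0.029 ] yaw 24.7 w 0.0574 F [ 0.6  0.2 -1.5] q [-1.13  0.77  0.69  1.83 -0.67  0.79 -1.23]
  shift cm [ 0.03 -0.01  0.3 ] rot deg [ 0.1  0.1 -0.3] len 0.3
```

Emit:
jog_arm([
  {"xyz": [0.02,0,0.1],"delta_rot": [0,0,0],"fingers": 0.5},
  {"xyz": [0.02,0,0.2],"delta_rot": [0,0,0],"fingers": 0.5},
  {"xyz": [0.02,0,0.3],"delta_rot": [0,0,0],"fingers": 0.5},
  {"xyz": [0.02,0,0.35],"delta_rot": [0,0,0],"fingers": 0.5},
  {"xyz": [0.02,0,0.35],"delta_rot": [0,0,0],"fingers": 0.5},
])

```text
clock: 10.35
tcp_pos: [0.5377, 0.3339, 0.0262]
orientation: [3.068, 0.671, -0.002]
contact_force: [-1.8, -1.1, 3.5]
grip_width: 0.0575
```

```bash
python3 - <<'E'
from h import *
plan([.5377,.334,.026],25)
s=imaging.grab_frame("side"); im=imaging.grab_frame("wrist")
plan([.5377,.334,.026],25)
cv2.imwrite("pics/c10.png",np.hstack([cv2.resize(s[130:280,190:340],(400,400)),cv2.resize(im[205:355,205:355],(400,400),interpolation=cv2.INTER_CUBIC)]))
E
```

```text
clock 10.35 tcp [0.5377 0.3339 0.0262] yaw 24.7 w 0.0575 F [-1.8 -1.1  3.5] q [-1.13  0.78  0.68  1.83 -0.67  0.78 -1.23]
  shift cm [-0.   -0.01  0.02] rot deg [ 0.1  0.1 -0.3] len 0.0
clock 10.45 tcp [0.5378 0.3339 0.0261] yaw 24.7 w 0.0571 F [-2.6 -1.2  6.3] q [-1.13  0.78  0.68  1.83 -0.67  0.78 -1.23]
  shift cm [-0.   -0.01  0.01] rot deg [ 0.1  0.1 -0.3] len 0.0
```

View pics/c10.png

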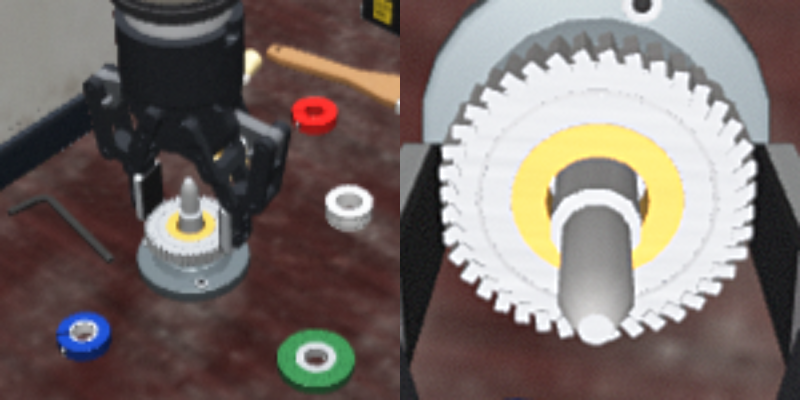

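Emit:
jog_arm([
  {"xyz": [0,0,0],"delta_rot": [0,0,0],"fingers": 0.25},
  {"xyz": [0,0,0],"delta_rot": [0,0,0],"fingers": 0.1},
  {"xyz": [0,0,-0.3],"delta_rot": [0,0,0],"fingers": 0},
  {"xyz": [0,0,-2],"delta_rot": [0,0,0],"fingers": 0},
  {"xyz": [0,0,-5],"delta_rot": [0,0,0],"fingers": 0},
])

```text
clock: 10.87
tcp_pos: [0.5357, 0.3331, 0.074]
orientation: [3.065, 0.671, -0.009]
contact_force: [0.9, -0.7, 0.1]
grip_width: 0.085
```

```bash
python3 - <<'E'
from h import *
plan([.65,.311,.12],25)
s=imaging.grab_frame("side"); im=imaging.grab_frame("wrist")
plan([.65,.311,.12],25)
cv2.imwrite("pics/c11.png",np.hstack([cv2.resize(s[130:280,190:340],(400,400)),cv2.resize(im[205:355,205:355],(400,400),interpolation=cv2.INTER_CUBIC)]))
E
```

```text
clock 10.87 tcp [0.5357 0.3331 0.074 ] yaw 24.7 w 0.085 F [ 0.9 -0.7  0.1] q [-1.17  0.72  0.74  1.82 -0.62  0.86 -1.27]
  shift cm [ 9.43  6.8  -4.65] rot deg [ 0.1  0.4 -0.3] len 12.5
clock 10.97 tcp [0.5407 0.3348 0.0802] yaw 24.6 w 0.0855 F [0.3 0.2 0.8] q [-1.17  0.71  0.75  1.81 -0.62  0.86 -1.27]
  shift cm [ 8.96  6.73 -3.93] rot deg [ 0.  -0.3 -0.4] len 11.9
```

View pics/c11.png

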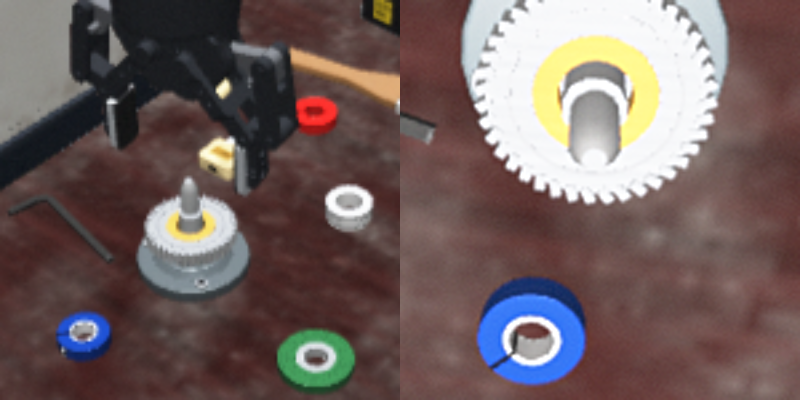

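Emit:
jog_arm([
  {"xyz": [0.5,0.4,-2],"delta_rot": [0,0,0],"fingers": 0},
  {"xyz": [3,2.2,-3],"delta_rot": [0,0,0],"fingers": 0},
  {"xyz": [6,4.5,-3],"delta_rot": [0,0,0],"fingers": 0},
  {"xyz": [8.2,6.2,-2],"delta_rot": [0,0,0],"fingers": 0},
  {"xyz": [8.9,6.7,-1],"delta_rot": [0,0,0],"fingers": 0},
])

```text
clock: 11.38
tcp_pos: [0.6543, 0.3083, 0.0916]
orientation: [3.069, 0.665, 0.017]
contact_force: [-0.4, -0.7, -0.1]
grip_width: 0.0855
```

Emit:
jog_arm([
  {"xyz": [0,0,0.7],"delta_rot": [0,0,0],"fingers": 0},
  {"xyz": [0,0,1.5],"delta_rot": [0,0,0],"fingers": 0},
  {"xyz": [0,0,2],"delta_rot": [0,0,0],"fingers": 0},
  {"xyz": [0,0,2],"delta_rot": [0,0,0],"fingers": 0},
  {"xyz": [0,0,2],"delta_rot": [0,0,0],"fingers": 0},
])

```text
clock: 11.8
tcp_pos: [0.653, 0.3094, 0.0712]
orientation: [3.069, 0.668, 0.014]
contact_force: [0.8, 0.7, 0.6]
grip_width: 0.0854
```

```bash
python3 - <<'E'
from h import *
imaging.grab_frame("side")
for i in range(2):
    im=imaging.grab_frame("wrist"); print(ring("wrist","long_spacer",.007)); plan([.651,.3115,.0],25)
cv2.imwrite("pics/wrist12.png",im)
E
```

```text
[(0.92, array([273.5, 227.3]), array([0.652 , 0.3118, 0.007 ]))]
clock 11.95 tcp [0.6542 0.3092 0.0723] yaw 24.5 w 0.0856 F [ 0.6 -0.  -0. ] q [-0.98  0.83  0.72  1.59 -0.63  0.96 -1.19]
  shift cm [-0.28 -0.37  7.23] rot deg [ 0.2 -0.6 -0.5] len 7.2
[(0.75, array([272.2, 227.3]), array([0.6518, 0.3123, 0.007 ]))]
clock 12.05 tcp [0.6545 0.3088 0.0723] yaw 24.5 w 0.0854 F [-0.2  0.8 -1.4] q [-0.97  0.83  0.72  1.59 -0.63  0.96 -1.19]
  shift cm [-0.28 -0.41  7.22] rot deg [ 0.2 -0.6 -0.5] len 7.2
```

View pics/wrist12.png

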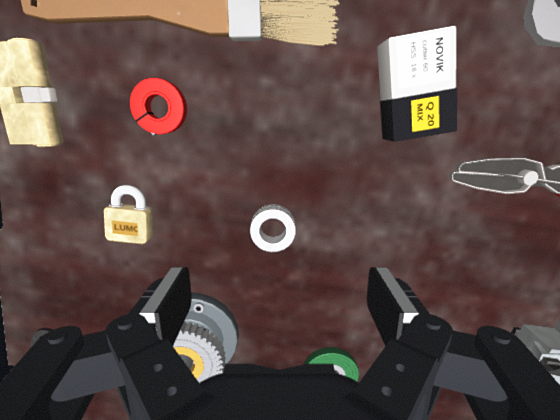

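Emit:
jog_arm([
  {"xyz": [-0.2,-0.35,1.6],"delta_rot": [0.2,-0.6,0],"fingers": 0},
  {"xyz": [-0.2,-0.4,3.4],"delta_rot": [0.2,-0.6,0],"fingers": 0},
  {"xyz": [-0.2,-0.42,5],"delta_rot": [0.2,-0.6,0],"fingers": 0},
  {"xyz": [-0.2,-0.42,6],"delta_rot": [0.2,-0.6,0],"fingers": 0},
  {"xyz": [-0.2,-0.42,6.4],"delta_rot": [0.2,-0.6,0],"fingers": 0},
])

```text
clock: 12.47
tcp_pos: [0.6502, 0.3115, 0.0055]
orientation: [3.07, 0.666, -0.005]
contact_force: [-0.5, 0.2, -0.7]
grip_width: 0.0855
```

```bash
python3 - <<'E'
from h import *
imaging.grab_frame("side")
for i in range(2):
    im=imaging.grab_frame("wrist"); print(ring("wrist","long_spacer",.007)); plan([.652,.312,.005],25)
cv2.imwrite("pics/wrist13.png",im)
E
```

```text
[(0.94, array([277.2, 267.9]), array([0.6516, 0.3122, 0.007 ]))]
clock 12.62 tcp [0.6518 0.3116 0.0081] yaw 24.5 w 0.085 F [-0.8  0.6 -0.2] q [-0.95  0.91  0.67  1.6  -0.68  0.88 -1.16]
  shift cm [ 0.03 -0.03  0.31] rot deg [ 0.  -0.  -0.5] len 0.3
[(0.89, array([276.5, 268.2]), array([0.6514, 0.3125, 0.007 ]))]
clock 12.72 tcp [0.6524 0.3119 0.0091] yaw 24.5 w 0.0856 F [ 0.3 -0.6 -1.2] q [-0.95  0.91  0.67  1.6  -0.68  0.88 -1.16]
  shift cm [-0.03 -0.03  0.41] rot deg [-0.  -0.1 -0.5] len 0.4
```

View pics/wrist13.png

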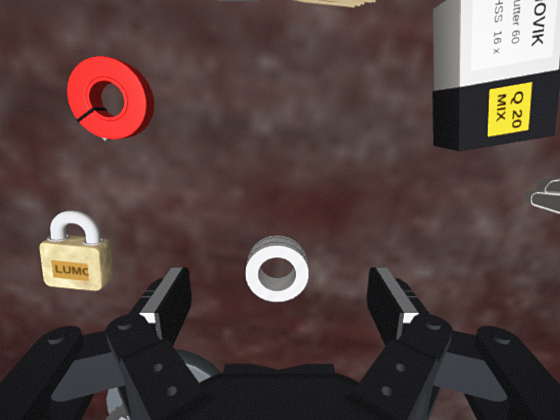

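Emit:
jog_arm([
  {"xyz": [-0.05,-0.03,0.2],"delta_rot": [0,0,0],"fingers": 0},
  {"xyz": [-0.05,-0.03,0.4],"delta_rot": [0,0,0],"fingers": 0.3},
  {"xyz": [-0.05,-0.03,0.4],"delta_rot": [0,0,0],"fingers": 0.5},
  {"xyz": [-0.05,-0.03,0.4],"delta_rot": [0,0,0],"fingers": 0.6},
  {"xyz": [-0.05,-0.03,0.4],"delta_rot": [0,0,0],"fingers": 0.7},
], grip_force=30)

```text
clock: 13.13
tcp_pos: [0.6518, 0.312, 0.0052]
orientation: [-3.069, -0.666, -0.003]
contact_force: [0.0, 0.3, 0.2]
grip_width: 0.0386
```

Emit:
jog_arm([
  {"xyz": [0,0,0],"delta_rot": [0,0,0],"fingers": 0.8},
  {"xyz": [0,0,0],"delta_rot": [0,0,0],"fingers": 0.8},
  {"xyz": [0,0,0],"delta_rot": [0,0,0],"fingers": 0.8},
  {"xyz": [0,0,0],"delta_rot": [0,0,0],"fingers": 0.8},
  {"xyz": [0,0,0],"delta_rot": [0,0,0],"fingers": 0.8},
], grip_force=40)

```text
clock: 13.55
tcp_pos: [0.6521, 0.3121, 0.0056]
orientation: [-3.069, -0.666, -0.004]
contact_force: [-0.5, -1.3, 3.0]
grip_width: 0.029
```

```bash
python3 - <<'E'
from h import *
plan([.652,.312,.005],25)
im=imaging.grab_frame("wrist"); print(ring("wrist","long_spacer",.007)); s=imaging.grab_frame("side")
plan([.652,.312,.105],25)
cv2.imwrite("pics/c14.png",np.hstack([cv2.resize(s[130:280,240:390],(400,400)),cv2.resize(im[205:355,205:355],(400,400),interpolation=cv2.INTER_CUBIC)]))
E
```

```text
clock 13.55 tcp [0.6521 0.3121 0.0056] yaw 24.5 w 0.029 F [-0.5 -1.3  3. ] q [-0.95  0.91  0.66  1.6  -0.69  0.87 -1.16]
  shift cm [-0.01  0.    0.06] rot deg [-0.  -0.1 -0.5] len 0.1
[(0.84, array([278.4, 271.2]), array([0.6517, 0.3118, 0.007 ]))]
clock 13.7 tcp [0.6521 0.312  0.0056] yaw 24.5 w 0.0294 F [-0.3  0.6  3.9] q [-0.95  0.91  0.66  1.6  -0.69  0.87 -1.16]
  shift cm [ 0.01 -0.01 -9.94] rot deg [-0.  -0.1 -0.5] len 9.9
```

View pics/c14.png

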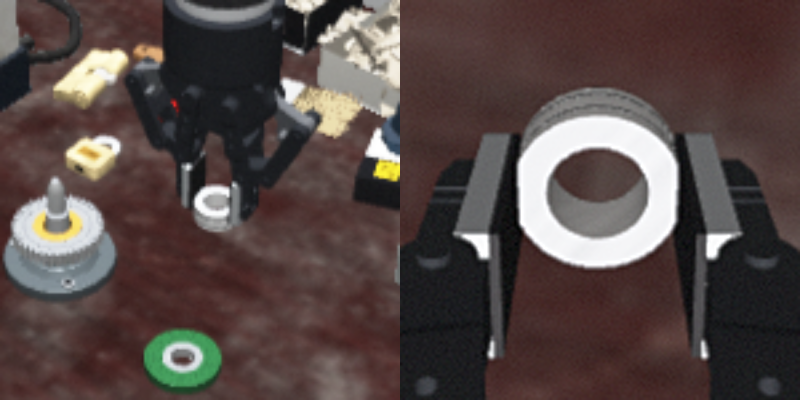

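Emit:
jog_arm([
  {"xyz": [0,0,-0.5],"delta_rot": [0,0,0],"fingers": 0.8},
  {"xyz": [0,0,-2.5],"delta_rot": [0,0,0],"fingers": 0.8},
  {"xyz": [0,0,-5.5],"delta_rot": [0,0,0],"fingers": 0.8},
  {"xyz": [0,0,-8.5],"delta_rot": [0,0,0],"fingers": 0.8},
  {"xyz": [-1,-0.8,-10],"delta_rot": [0,0,0],"fingers": 0.8},
])

```text
clock: 14.12
tcp_pos: [0.6427, 0.3136, 0.1095]
orientation: [3.071, 0.662, 0.013]
contact_force: [0.4, -0.3, 0.4]
grip_width: 0.0287
```

```bash
python3 - <<'E'
from h import *
plan([.5377,.334,.105],25)
E
```

```text
clock 14.12 tcp [0.6427 0.3136 0.1095] yaw 24.3 w 0.0287 F [ 0.4 -0.3  0.4] q [-1.01  0.78  0.75  1.59 -0.6   1.01 -1.22]
  shift cm [-8.73 -6.19  0.37] rot deg [ 0.1 -0.5 -0.7] len 10.7
```

Emit:
jog_arm([
  {"xyz": [-2,-1.4,0],"delta_rot": [0.1,-0.5,-0.5],"fingers": 0.8},
  {"xyz": [-4.5,-3.2,0],"delta_rot": [0.1,-0.5,-0.5],"fingers": 0.8},
  {"xyz": [-7,-5,0],"delta_rot": [0.1,-0.5,-0.5],"fingers": 0.8},
  {"xyz": [-8.4,-5.9,0.2],"delta_rot": [0.1,-0.5,-0.5],"fingers": 0.8},
  {"xyz": [-8.7,-6.2,0.6],"delta_rot": [0.1,-0.5,-0.5],"fingers": 0.8},
])

```text
clock: 14.53
tcp_pos: [0.5343, 0.3357, 0.1024]
orientation: [-3.066, -0.68, 0.006]
contact_force: [0.3, -0.2, -0.6]
grip_width: 0.029
```

Emit:
jog_arm([
  {"xyz": [0,0,0.3],"delta_rot": [0,0,0],"fingers": 0.8},
  {"xyz": [0,0,0.8],"delta_rot": [0,0,0],"fingers": 0.8},
  {"xyz": [0,0,1.1],"delta_rot": [0,0,0],"fingers": 0.8},
  {"xyz": [0,0,1.2],"delta_rot": [0,0,0],"fingers": 0.8},
  {"xyz": [0,0,1.2],"delta_rot": [0,0,0],"fingers": 0.8},
])

```text
clock: 14.95
tcp_pos: [0.5351, 0.3348, 0.0899]
orientation: [-3.067, -0.678, 0.006]
contact_force: [0.0, -0.6, -0.1]
grip_width: 0.0294
```

```bash
python3 - <<'E'
from h import *
plan([.5377,.334,.0416],25)
s=imaging.grab_frame("side"); im=imaging.grab_frame("wrist")
plan([.5377,.334,.0416],25)
cv2.imwrite("pics/c15.png",np.hstack([cv2.resize(s[130:280,190:340],(400,400)),cv2.resize(im[205:355,205:355],(400,400),interpolation=cv2.INTER_CUBIC)]))
E
```

```text
clock 14.95 tcp [0.5351 0.3348 0.0899] yaw 24.9 w 0.0294 F [ 0.  -0.6 -0.1] q [-1.18  0.69  0.76  1.81 -0.6   0.89 -1.28]
  shift cm [0.22 0.19 4.83] rot deg [-0.1  0.2 -0.1] len 4.8
clock 15.05 tcp [0.535  0.3351 0.0904] yaw 24.9 w 0.0288 F [-0.1 -0.3 -0.1] q [-1.18  0.69  0.76  1.81 -0.6   0.89 -1.28]
  shift cm [0.21 0.22 4.88] rot deg [-0.1  0.2 -0.1] len 4.9
```

View pics/c15.png

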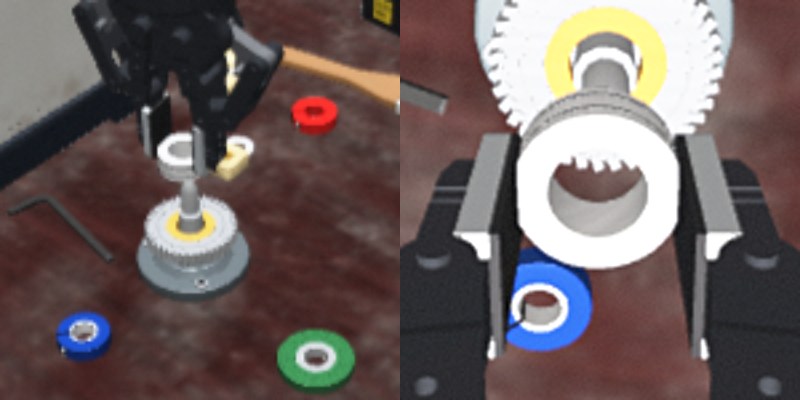

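Now the spacer shifts 2 mm along both tool axes and comes down over the nose.

Emit:
jog_arm([
  {"xyz": [0.2,0.2,0],"delta_rot": [0,0.2,0],"fingers": 0.8},
  {"xyz": [0.22,0.22,0.5],"delta_rot": [0,0.2,0],"fingers": 0.8},
  {"xyz": [0.22,0.22,1.1],"delta_rot": [0,0.2,0],"fingers": 0.8},
  {"xyz": [0.22,0.22,1.6],"delta_rot": [0,0.2,0],"fingers": 0.8},
  {"xyz": [0.22,0.22,1.8],"delta_rot": [0,0.2,0],"fingers": 0.8},
])

```text
clock: 15.47
tcp_pos: [0.5372, 0.3339, 0.0711]
orientation: [-3.066, -0.678, 0.003]
contact_force: [-1.1, 0.1, -0.9]
grip_width: 0.029
```

```bash
python3 - <<'E'
from h import *
plan([.5377,.334,.0416],25)
imaging.grab_frame("side"); im=imaging.grab_frame("wrist")
plan([.5377,.334,.0416],25)
a=cv2.resize(im[205:355,205:355],(600,600),interpolation=cv2.INTER_CUBIC)
o=r.get_obs()["tcp_pos"]
for P,c in (([o[0],o[1],o[2]+.0084],(0,0,255)),([.5377,.334,.072],(0,200,0))):
    p=proj("wrist",P); print(p.round(1)); cv2.drawMarker(a,tuple(((p-205)*4).astype(int).tolist()),c,0,14,1)
cv2.imwrite("pics/c16.png",a)
E
```

```text
clock 15.47 tcp [0.5372 0.3339 0.0711] yaw 24.9 w 0.029 F [-1.1  0.1 -0.9] q [-1.16  0.72  0.73  1.82 -0.63  0.85 -1.26]
  shift cm [0.06 0.02 2.95] rot deg [-0.1  0.1 -0.1] len 3.0
clock 15.57 tcp [0.5374 0.3339 0.0715] yaw 24.9 w 0.0289 F [ 0.7  0.3 -1. ] q [-1.16  0.72  0.73  1.82 -0.63  0.85 -1.26]
  shift cm [0.04 0.01 2.99] rot deg [-0.1  0.1 -0.1] len 3.0
[278.3 277.3]
[278.4 268.9]
```

View pics/c16.png

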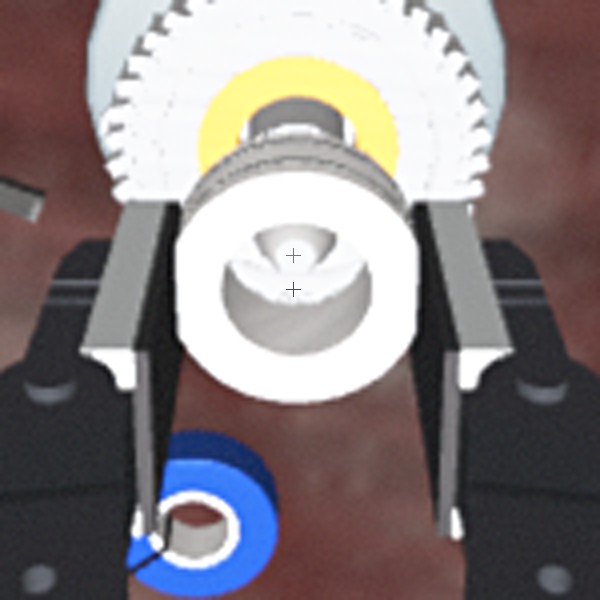

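Emit:
jog_arm([
  {"xyz": [0.04,0.01,0.6],"delta_rot": [0,0.1,0],"fingers": 0.8},
  {"xyz": [0.04,0.01,1.3],"delta_rot": [0,0.1,0],"fingers": 0.8},
  {"xyz": [0.04,0.01,1.9],"delta_rot": [0,0.1,0],"fingers": 0.8},
  {"xyz": [0.04,0.01,2.4],"delta_rot": [0,0.1,0],"fingers": 0.8},
  {"xyz": [0.04,0.01,2.6],"delta_rot": [0,0.1,0],"fingers": 0.8},
])

```text
clock: 15.98
tcp_pos: [0.5372, 0.3338, 0.0444]
orientation: [-3.067, -0.678, 0.002]
contact_force: [0.9, -0.5, -0.0]
grip_width: 0.0293
```

```bash
python3 - <<'E'
from h import *
plan([.5377,.334,.0416],25)
imaging.grab_frame("side")
plan([.5377,.334,.0416],25)
E
```

```text
clock 15.98 tcp [0.5372 0.3338 0.0444] yaw 25.0 w 0.0293 F [ 0.9 -0.5 -0. ] q [-1.14  0.75  0.7   1.83 -0.66  0.81 -1.23]
  shift cm [0.06 0.   0.28] rot deg [-0.1  0.  -0. ] len 0.3
clock 16.03 tcp [0.5372 0.3337 0.0444] yaw 25.0 w 0.029 F [ 0.2 -0.4 -0.9] q [-1.14  0.75  0.7   1.83 -0.66  0.81 -1.23]
  shift cm [ 0.06 -0.    0.28] rot deg [-0.1  0.  -0. ] len 0.3
```

Emit:
jog_arm([
  {"xyz": [0.03,0,0.1],"delta_rot": [0,0,0],"fingers": 0.8},
  {"xyz": [0.03,0,0.2],"delta_rot": [0,0,0],"fingers": 0.8},
  {"xyz": [0.03,0,0.28],"delta_rot": [0,0,0],"fingers": 0.8},
  {"xyz": [0.03,0,0.34],"delta_rot": [0,0,0],"fingers": 0.8},
  {"xyz": [0.03,0,0.34],"delta_rot": [0,0,0],"fingers": 0.8},
])

```text
clock: 16.45
tcp_pos: [0.5376, 0.3339, 0.0416]
orientation: [-3.066, -0.678, 0.001]
contact_force: [-1.8, -0.8, 3.9]
grip_width: 0.0294
```

```bash
python3 - <<'E'
from h import *
plan([.5377,.334,.0416],25)
s=imaging.grab_frame("side"); im=imaging.grab_frame("wrist")
plan([.5377,.334,.0416],25)
cv2.imwrite("pics/c17.png",np.hstack([cv2.resize(s[130:280,190:340],(400,400)),cv2.resize(im[205:355,205:355],(400,400),interpolation=cv2.INTER_CUBIC)]))
E
```

```text
clock 16.45 tcp [0.5376 0.3339 0.0416] yaw 24.9 w 0.0294 F [-1.8 -0.8  3.9] q [-1.14  0.75  0.7   1.83 -0.66  0.81 -1.23]
  shift cm [ 0.01 -0.   -0.  ] rot deg [-0.1  0.  -0.1] len 0.0
clock 16.55 tcp [0.5376 0.3339 0.0415] yaw 24.9 w 0.0293 F [-2.6 -1.6  4.9] q [-1.14  0.75  0.7   1.83 -0.66  0.81 -1.23]
  shift cm [ 0.02 -0.   -0.01] rot deg [-0.1  0.  -0.1] len 0.0
```

View pics/c17.png

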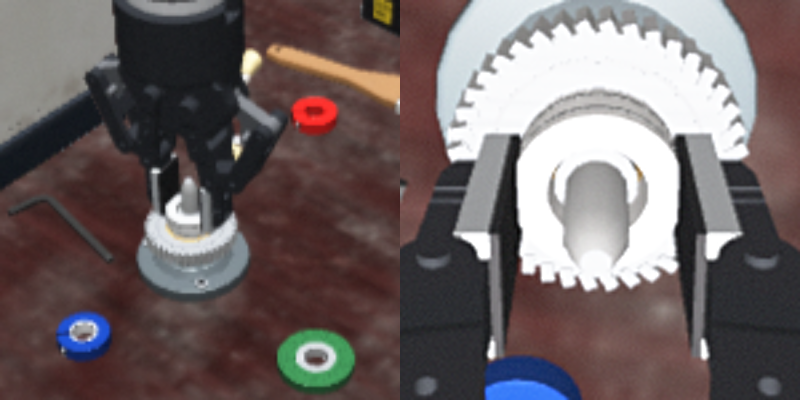

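Emit:
jog_arm([
  {"xyz": [0,0,0],"delta_rot": [0,0,0],"fingers": 0.5},
  {"xyz": [0,0,0],"delta_rot": [0,0,0],"fingers": 0.3},
  {"xyz": [0,0,-0.5],"delta_rot": [0,0,0],"fingers": 0},
  {"xyz": [0,0,-2.5],"delta_rot": [0,0,0],"fingers": 0},
  {"xyz": [0,0,-5],"delta_rot": [0,0,0],"fingers": 0},
])

```text
clock: 16.97
tcp_pos: [0.5364, 0.3332, 0.0906]
orientation: [3.067, 0.678, -0.006]
contact_force: [0.1, 0.4, 0.1]
grip_width: 0.085
```

```bash
python3 - <<'E'
from h import *
plan([.549,.212,.1],25)
s=imaging.grab_frame("side"); im=imaging.grab_frame("wrist")
plan([.549,.212,.1],25)
cv2.imwrite("pics/c18.png",np.hstack([cv2.resize(s[130:280,190:340],(400,400)),cv2.resize(im[205:355,205:355],(400,400),interpolation=cv2.INTER_CUBIC)]))
E
```

```text
clock 16.97 tcp [0.5364 0.3332 0.0906] yaw 24.9 w 0.085 F [0.1 0.4 0.1] q [-1.18  0.69  0.76  1.81 -0.6   0.89 -1.27]
  shift cm [-3.97 11.52 -0.92] rot deg [-0.   0.2 -0.1] len 12.2
clock 17.07 tcp [0.5401 0.3346 0.0953] yaw 24.9 w 0.0852 F [1.1 0.4 0.6] q [-1.18  0.69  0.76  1.81 -0.6   0.89 -1.27]
  shift cm [-4.36 11.49 -0.52] rot deg [-0.1 -0.3 -0.1] len 12.3
```

View pics/c18.png

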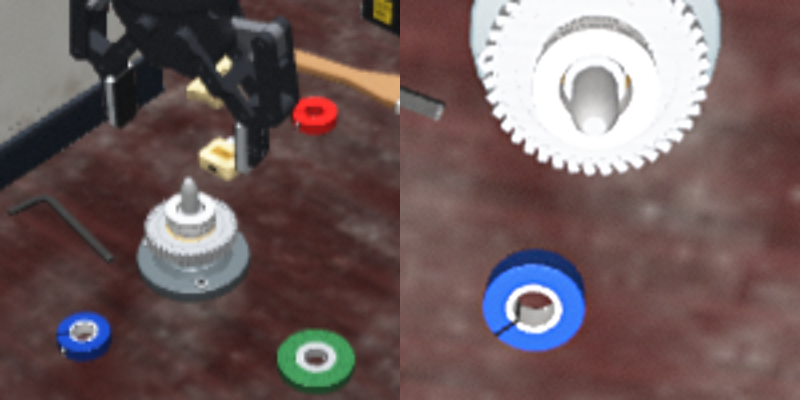

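Emit:
jog_arm([
  {"xyz": [-0.8,2.2,-0.5],"delta_rot": [0,0,0],"fingers": 0},
  {"xyz": [-2,5.4,-0.5],"delta_rot": [0,0,0],"fingers": 0},
  {"xyz": [-3.3,8.7,-0.2],"delta_rot": [0,0,0],"fingers": 0},
  {"xyz": [-4.1,10.9,0.8],"delta_rot": [0,0,0],"fingers": 0},
  {"xyz": [-4.4,11.5,2],"delta_rot": [0,0,0],"fingers": 0},
])

```text
clock: 17.48
tcp_pos: [0.5498, 0.2064, 0.0754]
orientation: [-3.068, -0.668, -0.01]
contact_force: [-0.7, -0.2, -0.1]
grip_width: 0.0857
```

Emit:
jog_arm([
  {"xyz": [0,0,0.5],"delta_rot": [0,0,0],"fingers": 0},
  {"xyz": [0,0,0.8],"delta_rot": [0,0,0],"fingers": 0},
  {"xyz": [0,0,1],"delta_rot": [0,0,0],"fingers": 0},
  {"xyz": [0,0,1],"delta_rot": [0,0,0],"fingers": 0},
  {"xyz": [0,0,1],"delta_rot": [0,0,0],"fingers": 0},
])

```text
clock: 17.9
tcp_pos: [0.5499, 0.2081, 0.0654]
orientation: [-3.067, -0.671, -0.011]
contact_force: [-0.3, -1.0, 1.1]
grip_width: 0.0852
```

```bash
python3 - <<'E'
from h import *
imaging.grab_frame("side")
for i in range(2):
    im=imaging.grab_frame("wrist"); print(ring("wrist","deburr_wheel",.004)); plan([.549,.2125,.0],25)
cv2.imwrite("pics/wrist19.png",im)
E
```

```text
[(0.65, array([272.4, 225.7]), array([0.5495, 0.2118, 0.004 ]))]
clock 18.05 tcp [0.55   0.2073 0.0657] yaw 24.6 w 0.0852 F [-1.4 -0.1 -0.7] q [-1.    0.66  0.73  1.94 -0.62  0.77 -1.05]
  shift cm [ 0.08 -0.51  6.57] rot deg [-0.  -0.4 -0.4] len 6.6
[(0.77, array([271.7, 225.3]), array([0.5495, 0.2119, 0.004 ]))]
clock 18.15 tcp [0.55   0.2069 0.0657] yaw 24.6 w 0.0854 F [ 0.2 -0.5  0.9] q [-1.    0.66  0.73  1.94 -0.62  0.77 -1.05]
  shift cm [ 0.1  -0.55  6.57] rot deg [-0.  -0.4 -0.4] len 6.6
```

View pics/wrist19.png

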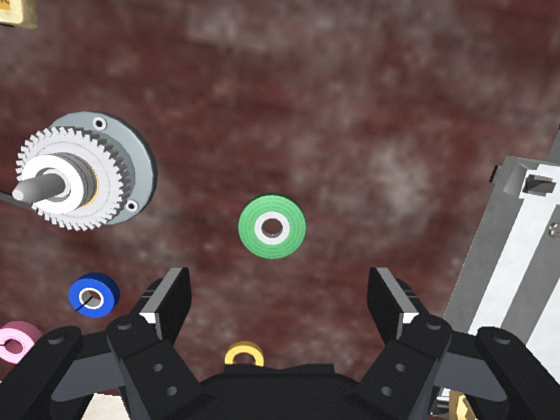

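Emit:
jog_arm([
  {"xyz": [0.15,-0.45,1.5],"delta_rot": [0,-0.4,-0.4],"fingers": 0},
  {"xyz": [0.15,-0.5,3.2],"delta_rot": [0,-0.4,-0.4],"fingers": 0},
  {"xyz": [0.15,-0.5,4.6],"delta_rot": [0,-0.4,-0.4],"fingers": 0},
  {"xyz": [0.15,-0.5,5.5],"delta_rot": [0,-0.4,-0.4],"fingers": 0},
  {"xyz": [0.15,-0.5,5.8],"delta_rot": [0,-0.4,-0.4],"fingers": 0},
])

```text
clock: 18.57
tcp_pos: [0.5484, 0.2118, 0.0055]
orientation: [3.066, 0.68, -0.004]
contact_force: [0.2, -0.5, 0.7]
grip_width: 0.0854
```

```bash
python3 - <<'E'
from h import *
imaging.grab_frame("side")
for i in range(2):
    im=imaging.grab_frame("wrist"); print(ring("wrist","deburr_wheel",.004)); plan([.5495,.212,.0],25)
E
```

```text
[(0.71, array([277.6, 265.2]), array([0.5499, 0.2123, 0.004 ]))]
clock 18.72 tcp [0.5498 0.2119 0.0076] yaw 25.0 w 0.0857 F [ 0.2  0.8 -0.1] q [-0.94  0.74  0.65  1.94 -0.69  0.69 -1.  ]
  shift cm [-0.02 -0.02  0.76] rot deg [ 0. -0. -0.] len 0.8
[(0.66, array([277.1, 265.6]), array([0.5497, 0.2127, 0.004 ]))]
clock 18.82 tcp [0.5502 0.2122 0.0083] yaw 25.0 w 0.0852 F [-0.4  1.4 -0.3] q [-0.94  0.74  0.65  1.94 -0.69  0.69 -1.  ]
  shift cm [-0.07 -0.02  0.83] rot deg [ 0.  -0.1 -0. ] len 0.8
```

Emit:
jog_arm([
  {"xyz": [-0.03,-0.03,0.4],"delta_rot": [0,0,0],"fingers": 0},
  {"xyz": [-0.03,-0.03,0.8],"delta_rot": [0,0,0],"fingers": 0.2},
  {"xyz": [-0.03,-0.03,0.85],"delta_rot": [0,0,0],"fingers": 0.3},
  {"xyz": [-0.03,-0.03,0.85],"delta_rot": [0,0,0],"fingers": 0.4},
  {"xyz": [-0.03,-0.03,0.85],"delta_rot": [0,0,0],"fingers": 0.6},
], grip_force=30)

```text
clock: 19.23
tcp_pos: [0.5497, 0.2124, 0.0001]
orientation: [-3.067, -0.679, -0.002]
contact_force: [-1.8, -0.4, 3.6]
grip_width: 0.0461
```

Emit:
jog_arm([
  {"xyz": [0,0,0],"delta_rot": [0,0,0],"fingers": 0.6},
  {"xyz": [0,0,0],"delta_rot": [0,0,0],"fingers": 0.6},
  {"xyz": [0,0,0],"delta_rot": [0,0,0],"fingers": 0.6},
  {"xyz": [0,0,0],"delta_rot": [0,0,0],"fingers": 0.6},
  {"xyz": [0,0,0],"delta_rot": [0,0,0],"fingers": 0.6},
], grip_force=40)

```text
clock: 19.65
tcp_pos: [0.5498, 0.2124, 0.0003]
orientation: [-3.067, -0.679, -0.002]
contact_force: [-0.4, -0.4, 4.7]
grip_width: 0.0452
```

```bash
python3 - <<'E'
from h import *
plan([.5495,.212,.0],25)
im=imaging.grab_frame("wrist"); print(ring("wrist","deburr_wheel",.004)); s=imaging.grab_frame("side")
plan([.5495,.212,.1],25)
cv2.imwrite("pics/c20.png",np.hstack([cv2.resize(s[190:340,240:390],(400,400)),cv2.resize(im[205:355,205:355],(400,400),interpolation=cv2.INTER_CUBIC)]))
E
```

```text
clock 19.65 tcp [5.498e-01 2.124e-01 3.000e-04] yaw 25.0 w 0.0452 F [-0.4 -0.4  4.7] q [-0.94  0.75  0.63  1.95 -0.7   0.68 -0.99]
  shift cm [-0.04  0.02  0.03] rot deg [-0.  -0.1 -0. ] len 0.1
[(0.58, array([278.5, 272.5]), array([0.5499, 0.2123, 0.004 ]))]
clock 19.8 tcp [5.498e-01 2.124e-01 3.000e-04] yaw 25.0 w 0.0452 F [-0.8 -0.3  4. ] q [-0.94  0.75  0.63  1.95 -0.7   0.68 -0.99]
  shift cm [-0.03  0.02 -9.97] rot deg [-0.  -0.1 -0. ] len 10.0
```

View pics/c20.png

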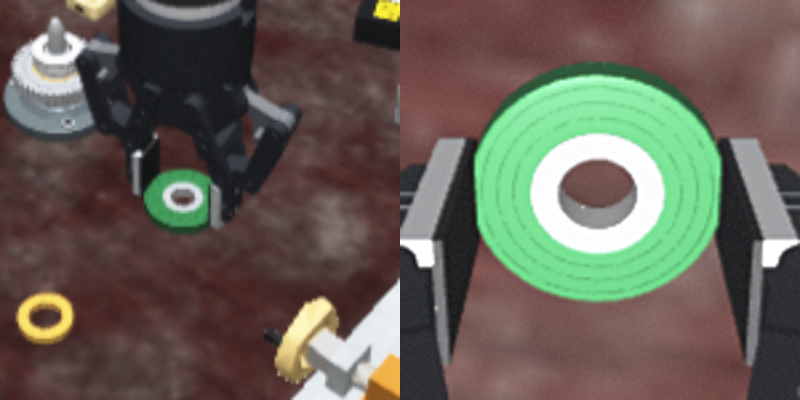

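Gripped and centred. Lifting and carrying to the spindle.

Emit:
jog_arm([
  {"xyz": [0,0,-0.5],"delta_rot": [0,0,0],"fingers": 0.6},
  {"xyz": [0,0,-2.5],"delta_rot": [0,0,0],"fingers": 0.6},
  {"xyz": [0,0,-5.5],"delta_rot": [0,0,0],"fingers": 0.6},
  {"xyz": [0,0,-8.5],"delta_rot": [0,0,0],"fingers": 0.6},
  {"xyz": [0.4,-1,-10.5],"delta_rot": [0,0,0],"fingers": 0.6},
])

```text
clock: 20.22
tcp_pos: [0.5502, 0.2204, 0.1078]
orientation: [3.068, 0.673, 0.005]
contact_force: [0.2, -0.7, -0.8]
grip_width: 0.0452
```

```bash
python3 - <<'E'
from h import *
plan([.5377,.334,.105],25)
E
```

```text
clock 20.22 tcp [0.5502 0.2204 0.1078] yaw 24.7 w 0.0452 F [ 0.2 -0.7 -0.8] q [-1.05  0.61  0.79  1.9  -0.57  0.86 -1.11]
  shift cm [  3.62 -10.84   0.28] rot deg [ 0.1 -0.2 -0.3] len 11.4
```

Emit:
jog_arm([
  {"xyz": [0.7,-2,0],"delta_rot": [0,-0.2,-0.3],"fingers": 0.6},
  {"xyz": [1.7,-5,0],"delta_rot": [0,-0.2,-0.3],"fingers": 0.6},
  {"xyz": [2.8,-8.2,0],"delta_rot": [0,-0.2,-0.3],"fingers": 0.6},
  {"xyz": [3.4,-10.1,0.2],"delta_rot": [0,-0.2,-0.3],"fingers": 0.6},
  {"xyz": [3.6,-10.7,0.6],"delta_rot": [0,-0.2,-0.3],"fingers": 0.6},
])

```text
clock: 20.63
tcp_pos: [0.5368, 0.3382, 0.1016]
orientation: [-3.064, -0.691, -0.0]
contact_force: [-1.2, -0.6, -0.9]
grip_width: 0.0454
```

Emit:
jog_arm([
  {"xyz": [0,0,0.3],"delta_rot": [0,0,0],"fingers": 0.6},
  {"xyz": [0,0,0.8],"delta_rot": [0,0,0],"fingers": 0.6},
  {"xyz": [0,0,1.2],"delta_rot": [0,0,0],"fingers": 0.6},
  {"xyz": [0,0,1.4],"delta_rot": [0,0,0],"fingers": 0.6},
  {"xyz": [0,0,1.4],"delta_rot": [0,0,0],"fingers": 0.6},
])

```text
clock: 21.05
tcp_pos: [0.5369, 0.3362, 0.0871]
orientation: [3.066, 0.687, -0.002]
contact_force: [-0.0, 0.1, -0.3]
grip_width: 0.045
```

```bash
python3 - <<'E'
from h import *
imaging.grab_frame("side"); plan([.5377,.334,.0503],25)
imaging.grab_frame("side"); plan([.5377,.334,.0503],25)
E
```

```text
clock 21.1 tcp [0.5371 0.3365 0.0874] yaw 25.3 w 0.0451 F [ 0.4  0.3 -0.7] q [-1.18  0.7   0.75  1.81 -0.61  0.88 -1.27]
  shift cm [-0.05  0.26  3.71] rot deg [-0.   0.   0.3] len 3.7
clock 21.15 tcp [0.5372 0.337  0.0877] yaw 25.3 w 0.0457 F [-0.4  0.  -0.1] q [-1.18  0.7   0.75  1.81 -0.61  0.88 -1.27]
  shift cm [-0.08  0.29  3.74] rot deg [-0.  -0.   0.3] len 3.8
```

Emit:
jog_arm([
  {"xyz": [-0.05,0.15,0],"delta_rot": [0,0,0.3],"fingers": 0.6},
  {"xyz": [-0.06,0.27,0],"delta_rot": [0,0,0.3],"fingers": 0.6},
  {"xyz": [-0.06,0.27,0.6],"delta_rot": [0,0,0.3],"fingers": 0.6},
  {"xyz": [-0.06,0.27,1.2],"delta_rot": [0,0,0.3],"fingers": 0.6},
  {"xyz": [-0.06,0.27,1.6],"delta_rot": [0,0,0.3],"fingers": 0.6},
])

```text
clock: 21.57
tcp_pos: [0.5374, 0.3342, 0.0708]
orientation: [-3.067, -0.68, 0.001]
contact_force: [-0.8, -0.0, -1.0]
grip_width: 0.0454
```

```bash
python3 - <<'E'
from h import *
plan([.5377,.334,.0503],25)
imaging.grab_frame("side"); imaging.grab_frame("side"); im=imaging.grab_frame("wrist")
plan([.5377,.334,.0503],25)
a=cv2.resize(im[205:355,205:355],(600,600),interpolation=cv2.INTER_CUBIC)
o=r.get_obs()["tcp_pos"]
for P,c in (([o[0],o[1],o[2]+.008],(0,0,255)),([.5377,.334,.072],(0,200,0))):
    p=proj("wrist",P); print(p.round(1)); cv2.drawMarker(a,tuple(((p-205)*4).astype(int).tolist()),c,0,14,1)
cv2.imwrite("pics/c21.png",a)
E
```

```text
clock 21.57 tcp [0.5374 0.3342 0.0708] yaw 25.0 w 0.0454 F [-0.8 -0.  -1. ] q [-1.16  0.72  0.73  1.82 -0.63  0.85 -1.26]
  shift cm [0.02 0.04 2.05] rot deg [-0.  0.  0.] len 2.0
clock 21.72 tcp [0.5373 0.3342 0.071 ] yaw 25.0 w 0.0454 F [-0.2  0.3 -0. ] q [-1.16  0.72  0.74  1.82 -0.63  0.85 -1.26]
  shift cm [0.03 0.03 2.07] rot deg [-0.   0.1  0. ] len 2.1
[278.3 277. ]
[278.9 269.6]
```

View pics/c21.png

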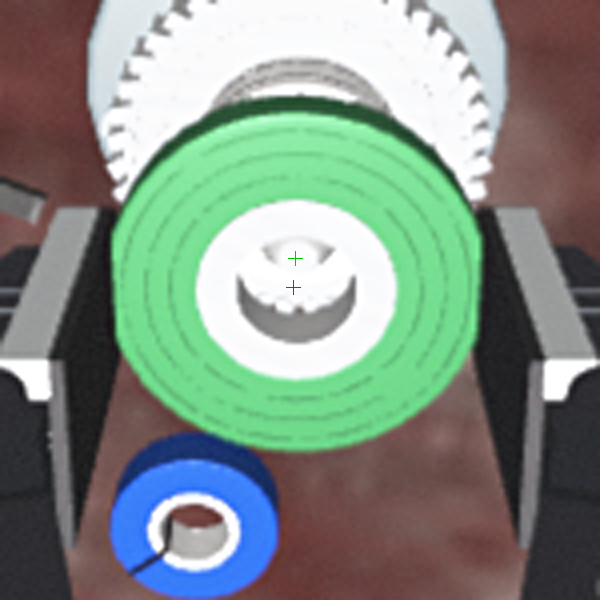

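Emit:
jog_arm([
  {"xyz": [0.03,0.03,0.3],"delta_rot": [0,0,0],"fingers": 0.6},
  {"xyz": [0.03,0.03,0.7],"delta_rot": [0,0,0],"fingers": 0.6},
  {"xyz": [0.03,0.03,1.1],"delta_rot": [0,0,0],"fingers": 0.6},
  {"xyz": [0.03,0.03,1.3],"delta_rot": [0,0,0],"fingers": 0.6},
  {"xyz": [0.03,0.03,1.4],"delta_rot": [0,0,0],"fingers": 0.6},
])

```text
clock: 22.13
tcp_pos: [0.5375, 0.3339, 0.0564]
orientation: [3.067, 0.68, -0.003]
contact_force: [-0.3, 0.1, -0.9]
grip_width: 0.0451
```

```bash
python3 - <<'E'
from h import *
plan([.5377,.334,.0503],25)
imaging.grab_frame("side"); im=imaging.grab_frame("wrist")
plan([.5377,.334,.0503],25)
a=cv2.resize(im[205:355,205:355],(600,600),interpolation=cv2.INTER_CUBIC)
cv2.imwrite("pics/c22.png",a)
E
```

```text
clock 22.13 tcp [0.5375 0.3339 0.0564] yaw 25.0 w 0.0451 F [-0.3  0.1 -0.9] q [-1.15  0.74  0.72  1.82 -0.64  0.83 -1.24]
  shift cm [0.03 0.   0.61] rot deg [-0.   0.1  0. ] len 0.6
clock 22.23 tcp [0.5376 0.3339 0.0567] yaw 25.0 w 0.0453 F [-0.  -0.3 -0.9] q [-1.15  0.74  0.72  1.82 -0.64  0.83 -1.24]
  shift cm [ 0.01 -0.    0.64] rot deg [-0.   0.1  0. ] len 0.6
```

View pics/c22.png

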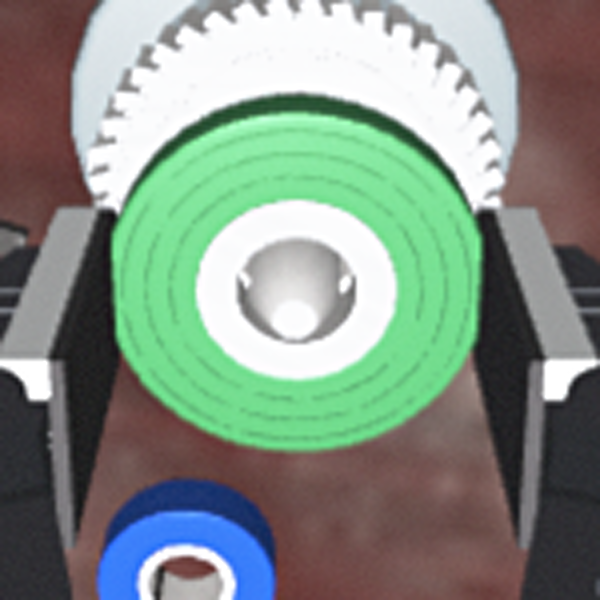

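Well centred on the shaft. Lowering to contact.

Emit:
jog_arm([
  {"xyz": [0.01,0,0.2],"delta_rot": [0,0,0],"fingers": 0.6},
  {"xyz": [0.01,0,0.4],"delta_rot": [0,0,0],"fingers": 0.6},
  {"xyz": [0.01,0,0.55],"delta_rot": [0,0,0],"fingers": 0.6},
  {"xyz": [0.01,0,0.65],"delta_rot": [0,0,0],"fingers": 0.6},
  {"xyz": [0.01,0,0.7],"delta_rot": [0,0,0],"fingers": 0.6},
])

```text
clock: 22.65
tcp_pos: [0.5377, 0.334, 0.0502]
orientation: [-3.067, -0.68, 0.003]
contact_force: [-2.6, -0.6, 8.4]
grip_width: 0.0452
```

```bash
python3 - <<'E'
from h import *
plan([.5377,.334,.0503],25)
s=imaging.grab_frame("side"); im=imaging.grab_frame("wrist")
plan([.5377,.334,.0503],25)
cv2.imwrite("pics/c23.png",np.hstack([cv2.resize(s[130:280,190:340],(400,400)),cv2.resize(im[205:355,205:355],(400,400),interpolation=cv2.INTER_CUBIC)]))
E
```

```text
clock 22.65 tcp [0.5377 0.334  0.0502] yaw 25.0 w 0.0452 F [-2.6 -0.6  8.4] q [-1.15  0.74  0.71  1.82 -0.65  0.82 -1.24]
  shift cm [-0.    0.   -0.01] rot deg [-0.   0.1  0. ] len 0.0
clock 22.75 tcp [0.5377 0.334  0.0503] yaw 25.0 w 0.0455 F [-2.6 -0.5  4.8] q [-1.15  0.74  0.71  1.82 -0.65  0.82 -1.24]
  shift cm [ 0.  0. -0.] rot deg [-0.1  0.1  0. ] len 0.0
```

View pics/c23.png

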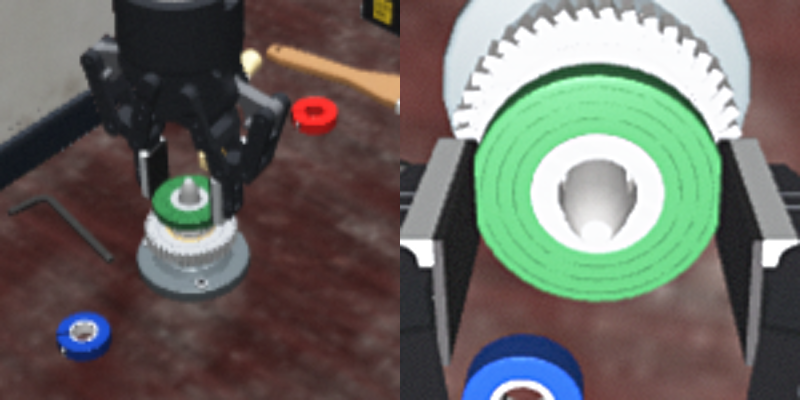

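Emit:
jog_arm([
  {"xyz": [0,0,0],"delta_rot": [0,0,0],"fingers": 0.35},
  {"xyz": [0,0,0],"delta_rot": [0,0,0],"fingers": 0.2},
  {"xyz": [0,0,-0.5],"delta_rot": [0,0,0],"fingers": 0},
  {"xyz": [0,0,-2.5],"delta_rot": [0,0,0],"fingers": 0},
  {"xyz": [0,0,-4.5],"delta_rot": [0,0,0],"fingers": 0},
])

```text
clock: 23.17
tcp_pos: [0.5371, 0.3335, 0.0952]
orientation: [3.066, 0.68, -0.006]
contact_force: [0.4, 0.9, 0.9]
grip_width: 0.0853
```

```bash
python3 - <<'E'
from h import *
plan([.443,.312,.08],25)
s=imaging.grab_frame("side"); im=imaging.grab_frame("wrist")
plan([.443,.312,.08],25)
cv2.imwrite("pics/c24.png",np.hstack([cv2.resize(s[130:280,190:340],(400,400)),cv2.resize(im[205:355,205:355],(400,400),interpolation=cv2.INTER_CUBIC)]))
E
```

```text
clock 23.17 tcp [0.5371 0.3335 0.0952] yaw 25.0 w 0.0853 F [0.4 0.9 0.9] q [-1.18  0.69  0.76  1.81 -0.6   0.9  -1.28]
  shift cm [-9.44 -2.03  1.55] rot deg [-0.   0.2 -0. ] len 9.8
clock 23.27 tcp [0.54   0.3346 0.0985] yaw 25.0 w 0.0855 F [ 0.7 -0.2  0.5] q [-1.18  0.69  0.77  1.8  -0.6   0.89 -1.27]
  shift cm [-9.75 -2.04  1.82] rot deg [-0.1 -0.2 -0. ] len 10.1
```

View pics/c24.png

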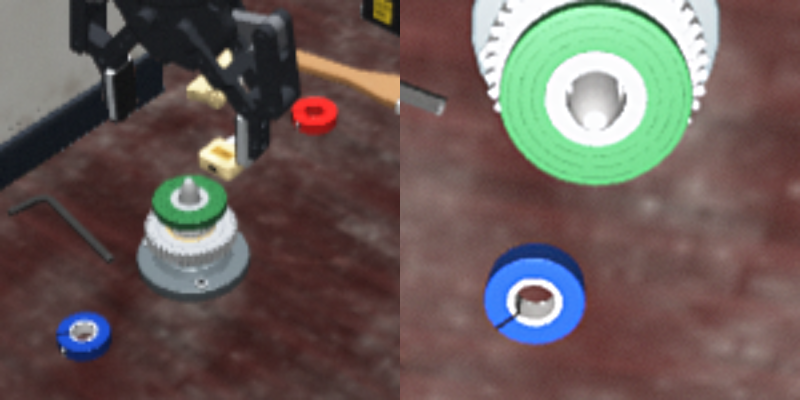

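Emit:
jog_arm([
  {"xyz": [-1.8,-0.4,-0.3],"delta_rot": [0,0,0],"fingers": 0},
  {"xyz": [-4.5,-1,-0.3],"delta_rot": [0,0,0],"fingers": 0},
  {"xyz": [-7.2,-1.5,0],"delta_rot": [0,0,0],"fingers": 0},
  {"xyz": [-9.1,-1.9,1],"delta_rot": [0,0,0],"fingers": 0},
  {"xyz": [-9.6,-2,2],"delta_rot": [0,0,0],"fingers": 0},
])

```text
clock: 23.68
tcp_pos: [0.4411, 0.3117, 0.0775]
orientation: [-3.064, -0.68, -0.0]
contact_force: [-0.1, 0.0, -0.5]
grip_width: 0.0854
```

Emit:
jog_arm([
  {"xyz": [0,0,0.5],"delta_rot": [0,0,0],"fingers": 0},
  {"xyz": [0,0,0.8],"delta_rot": [0,0,0],"fingers": 0},
  {"xyz": [0,0,1],"delta_rot": [0,0,0],"fingers": 0},
  {"xyz": [0,0,1],"delta_rot": [0,0,0],"fingers": 0},
  {"xyz": [0,0,1],"delta_rot": [0,0,0],"fingers": 0},
])

```text
clock: 24.1
tcp_pos: [0.4424, 0.3118, 0.0677]
orientation: [-3.065, -0.679, -0.002]
contact_force: [0.5, 1.0, -0.0]
grip_width: 0.0853
```

```bash
python3 - <<'E'
from h import *
imaging.grab_frame("side")
for i in range(2):
    im=imaging.grab_frame("wrist"); print(ring("wrist","clamp_collar",.005)); plan([.443,.312,.0],25)
cv2.imwrite("pics/wrist25.png",im)
E
```

```text
[(0.92, array([277.7, 226. ]), array([0.4419, 0.3125, 0.005 ])), (0.64, array([188.1, 275.6]), array([0.3768, 0.357 , 0.005 ])), (0.38, array([322.6,  69.6]), array([0.5465, 0.3308, 0.005 ]))]
clock 24.25 tcp [0.4418 0.3118 0.0677] yaw 25.0 w 0.0859 F [0.9 0.1 0.3] q [-1.3   0.6   0.75  2.05 -0.62  0.73 -1.28]
  shift cm [0.1  0.05 6.77] rot deg [-0.1 -0.1  0. ] len 6.8
[(0.84, array([188.1, 275.7]), array([0.3764, 0.357 , 0.005 ])), (0.77, array([277.5, 225.8]), array([0.4416, 0.3127, 0.005 ]))]
clock 24.35 tcp [0.4415 0.3118 0.0677] yaw 25.0 w 0.0852 F [ 1.1 -0.1  0.1] q [-1.3   0.6   0.75  2.05 -0.62  0.73 -1.28]
  shift cm [0.13 0.06 6.77] rot deg [-0.2 -0.1  0. ] len 6.8
```

View pics/wrist25.png

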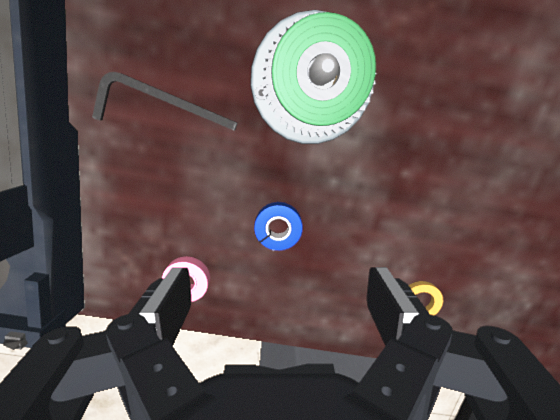

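Emit:
jog_arm([
  {"xyz": [0.07,-0.08,1.5],"delta_rot": [-0.1,-0.1,0],"fingers": 0},
  {"xyz": [0.07,-0.08,3.2],"delta_rot": [-0.1,-0.1,0],"fingers": 0},
  {"xyz": [0.07,-0.08,4.6],"delta_rot": [-0.1,-0.1,0],"fingers": 0},
  {"xyz": [0.07,-0.08,5.5],"delta_rot": [-0.1,-0.1,0],"fingers": 0},
  {"xyz": [0.07,-0.08,5.8],"delta_rot": [-0.1,-0.1,0],"fingers": 0},
])

```text
clock: 24.77
tcp_pos: [0.4409, 0.3123, 0.0078]
orientation: [3.066, 0.68, -0.005]
contact_force: [0.5, -0.3, -0.0]
grip_width: 0.0856
```

```bash
python3 - <<'E'
from h import *
imaging.grab_frame("side")
for i in range(2):
    im=imaging.grab_frame("wrist"); print(ring("wrist","clamp_collar",.005)); plan([.4417,.3127,.003],25)
E
```

```text
[(0.83, array([278.9, 264.5]), array([0.4423, 0.3126, 0.005 ])), (0.64, array([181.4, 337.2]), array([0.3755, 0.3441, 0.005 ]))]
clock 24.92 tcp [0.442  0.3128 0.0096] yaw 25.0 w 0.0851 F [ 0.3  0.2 -0.3] q [-1.22  0.69  0.65  2.06 -0.71  0.63 -1.21]
  shift cm [-0.03 -0.    0.66] rot deg [-0.  0.  0.] len 0.7
[(0.76, array([182. , 336.5]), array([0.3759, 0.3443, 0.005 ])), (0.61, array([278.8, 264.3]), array([0.4424, 0.3129, 0.005 ]))]
clock 25.02 tcp [0.4423 0.3131 0.0102] yaw 25.0 w 0.0853 F [-0.3  0.3  0.7] q [-1.22  0.69  0.65  2.06 -0.71  0.63 -1.21]
  shift cm [-0.07  0.01  0.72] rot deg [-0.1 -0.   0. ] len 0.7
```

Emit:
jog_arm([
  {"xyz": [0,0,0.4],"delta_rot": [0,0,0],"fingers": 0},
  {"xyz": [0,0,0.7],"delta_rot": [0,0,0],"fingers": 0.3},
  {"xyz": [0,0,0.7],"delta_rot": [0,0,0],"fingers": 0.5},
  {"xyz": [0,0,0.7],"delta_rot": [0,0,0],"fingers": 0.6},
  {"xyz": [0,0,0.7],"delta_rot": [0,0,0],"fingers": 0.7},
], grip_force=30)

```text
clock: 25.43
tcp_pos: [0.4423, 0.3131, 0.0033]
orientation: [-3.066, -0.68, -0.0]
contact_force: [1.0, 0.2, -0.2]
grip_width: 0.0386
```

Emit:
jog_arm([
  {"xyz": [0,0,0],"delta_rot": [0,0,0],"fingers": 0.8},
  {"xyz": [0,0,0],"delta_rot": [0,0,0],"fingers": 0.8},
  {"xyz": [0,0,0],"delta_rot": [0,0,0],"fingers": 0.8},
  {"xyz": [0,0,0],"delta_rot": [0,0,0],"fingers": 0.8},
  {"xyz": [0,0,0],"delta_rot": [0,0,0],"fingers": 0.8},
], grip_force=40)

```text
clock: 25.85
tcp_pos: [0.4423, 0.3132, 0.0036]
orientation: [-3.065, -0.68, -0.001]
contact_force: [-1.3, 0.2, 4.6]
grip_width: 0.0309
```

```bash
python3 - <<'E'
from h import *
plan([.4417,.3127,.003],25)
im=imaging.grab_frame("wrist"); print(ring("wrist","clamp_collar",.005)); s=imaging.grab_frame("side")
plan([.4417,.3127,.103],25)
cv2.imwrite("pics/c26.png",np.hstack([cv2.resize(s[190:340,140:290],(400,400)),cv2.resize(im[205:355,205:355],(400,400),interpolation=cv2.INTER_CUBIC)]))
E
```

```text
clock 25.85 tcp [0.4423 0.3132 0.0036] yaw 25.0 w 0.0309 F [-1.3  0.2  4.6] q [-1.21  0.7   0.64  2.06 -0.72  0.62 -1.21]
  shift cm [-0.08  0.02  0.06] rot deg [-0.1 -0.   0. ] len 0.1
[(0.56, array([278.3, 271.1]), array([0.4419, 0.313 , 0.005 ])), (0.55, array([142.1, 359.4]), array([0.3572, 0.3599, 0.005 ]))]
clock 26.0 tcp [0.4424 0.3132 0.0036] yaw 25.0 w 0.0313 F [-1.8 -0.8  6.8] q [-1.22  0.7   0.64  2.06 -0.72  0.62 -1.21]
  shift cm [-0.07 -0.   -9.94] rot deg [-0.1 -0.   0. ] len 9.9
```

View pics/c26.png

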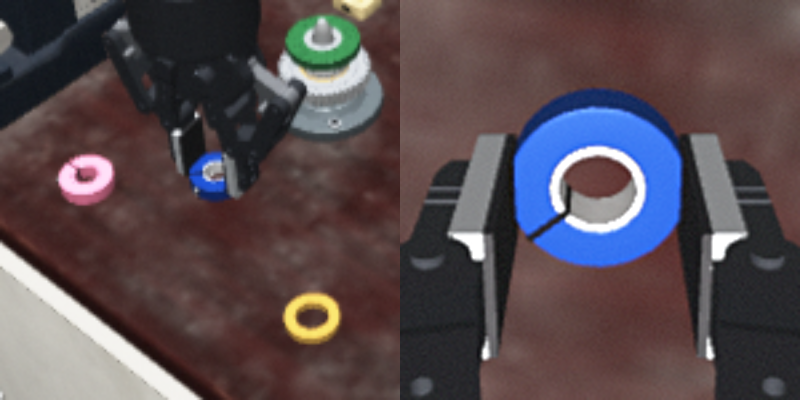

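Emit:
jog_arm([
  {"xyz": [0,0,-0.5],"delta_rot": [0,0,0],"fingers": 0.8},
  {"xyz": [0,0,-2.5],"delta_rot": [0,0,0],"fingers": 0.8},
  {"xyz": [0,0,-5.5],"delta_rot": [0,0,0],"fingers": 0.8},
  {"xyz": [0,0,-8.5],"delta_rot": [0,0,0],"fingers": 0.8},
  {"xyz": [0,0,-10.5],"delta_rot": [0,0,0],"fingers": 0.8},
])

```text
clock: 26.42
tcp_pos: [0.4431, 0.313, 0.111]
orientation: [-3.065, -0.679, -0.003]
contact_force: [0.4, 0.7, 0.2]
grip_width: 0.0309
```

```bash
python3 - <<'E'
from h import *
plan([.5377,.334,.105],25)
E
```

```text
clock 26.42 tcp [0.4431 0.313  0.111 ] yaw 25.0 w 0.0309 F [0.4 0.7 0.2] q [-1.35  0.54  0.83  2.02 -0.55  0.81 -1.34]
  shift cm [9.46 2.09 0.62] rot deg [-0.1 -0.1 -0. ] len 9.7
```

Emit:
jog_arm([
  {"xyz": [1.8,0.4,0],"delta_rot": [0,0,0],"fingers": 0.8},
  {"xyz": [4.4,1,0],"delta_rot": [0,0,0],"fingers": 0.8},
  {"xyz": [7,1.5,0],"delta_rot": [0,0,0],"fingers": 0.8},
  {"xyz": [8.9,2,0.2],"delta_rot": [0,0,0],"fingers": 0.8},
  {"xyz": [9.4,2.1,0.6],"delta_rot": [0,0,0],"fingers": 0.8},
])

```text
clock: 26.83
tcp_pos: [0.5407, 0.334, 0.1061]
orientation: [-3.066, -0.677, -0.01]
contact_force: [0.0, 0.2, -1.0]
grip_width: 0.0308
```

Emit:
jog_arm([
  {"xyz": [0,0,0.3],"delta_rot": [0,0,0],"fingers": 0.8},
  {"xyz": [0,0,0.8],"delta_rot": [0,0,0],"fingers": 0.8},
  {"xyz": [0,0,1.1],"delta_rot": [0,0,0],"fingers": 0.8},
  {"xyz": [0,0,1.3],"delta_rot": [0,0,0],"fingers": 0.8},
  {"xyz": [0,0,1.3],"delta_rot": [0,0,0],"fingers": 0.8},
])

```text
clock: 27.25
tcp_pos: [0.5394, 0.3339, 0.0924]
orientation: [-3.066, -0.678, -0.007]
contact_force: [-0.2, 0.3, -0.4]
grip_width: 0.031
```

```bash
python3 - <<'E'
from h import *
imaging.grab_frame("side"); plan([.5377,.334,.0616],25)
imaging.grab_frame("side"); plan([.5377,.334,.0616],25)
E
```

```text
clock 27.3 tcp [0.5398 0.334  0.0928] yaw 24.9 w 0.0313 F [ 0.2  0.1 -0.6] q [-1.18  0.69  0.76  1.81 -0.61  0.88 -1.27]
  shift cm [-0.21 -0.08  3.12] rot deg [-0.  -0.3 -0.1] len 3.1
clock 27.35 tcp [0.5401 0.3341 0.0931] yaw 24.9 w 0.0312 F [ 0.6 -0.6 -0.5] q [-1.18  0.69  0.76  1.81 -0.61  0.88 -1.27]
  shift cm [-0.24 -0.09  3.15] rot deg [-0.  -0.3 -0.1] len 3.2
```

Emit:
jog_arm([
  {"xyz": [-0.15,-0.07,0],"delta_rot": [0,-0.3,0],"fingers": 0.8},
  {"xyz": [-0.22,-0.09,0.2],"delta_rot": [0,-0.3,0],"fingers": 0.8},
  {"xyz": [-0.22,-0.09,0.9],"delta_rot": [0,-0.3,0],"fingers": 0.8},
  {"xyz": [-0.22,-0.09,1.4],"delta_rot": [0,-0.3,0],"fingers": 0.8},
  {"xyz": [-0.22,-0.09,1.8],"delta_rot": [0,-0.3,0],"fingers": 0.8},
])

```text
clock: 27.77
tcp_pos: [0.5374, 0.3339, 0.0742]
orientation: [-3.067, -0.678, 0.001]
contact_force: [0.3, 0.5, -0.8]
grip_width: 0.0309
```

```bash
python3 - <<'E'
from h import *
plan([.5377,.334,.0616],25)
imaging.grab_frame("side"); imaging.grab_frame("side"); im=imaging.grab_frame("wrist")
plan([.5377,.334,.0616],25)
a=cv2.resize(im[205:355,205:355],(600,600),interpolation=cv2.INTER_CUBIC)
o=r.get_obs()["tcp_pos"]
for P,c in (([o[0],o[1],o[2]+.0064],(0,0,255)),([.5377,.334,.072],(0,200,0))):
    p=proj("wrist",P); print(p.round(1)); cv2.drawMarker(a,tuple(((p-205)*4).astype(int).tolist()),c,0,14,1)
cv2.imwrite("pics/c27.png",a)
E
```

```text
clock 27.77 tcp [0.5374 0.3339 0.0742] yaw 24.9 w 0.0309 F [ 0.3  0.5 -0.8] q [-1.17  0.72  0.74  1.82 -0.63  0.86 -1.26]
  shift cm [0.03 0.   1.26] rot deg [-0.   0.  -0.1] len 1.3
clock 27.92 tcp [0.5376 0.3338 0.0745] yaw 24.9 w 0.031 F [-0.6  0.  -0.3] q [-1.17  0.72  0.74  1.82 -0.63  0.86 -1.26]
  shift cm [ 0.02 -0.02  1.29] rot deg [-0.   0.  -0.1] len 1.3
[278.3 275.3]
[278.  266.4]
```

View pics/c27.png

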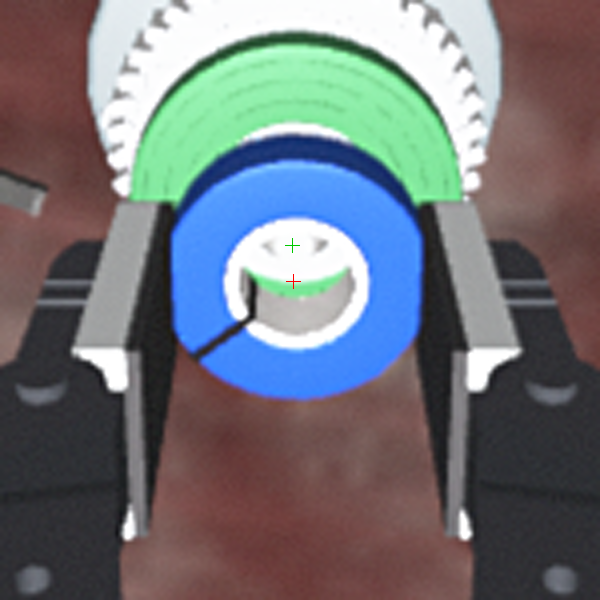

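Emit:
jog_arm([
  {"xyz": [0.01,0,0.25],"delta_rot": [0,0,0],"fingers": 0.8},
  {"xyz": [0.01,0,0.5],"delta_rot": [0,0,0],"fingers": 0.8},
  {"xyz": [0.01,0,0.75],"delta_rot": [0,0,0],"fingers": 0.8},
  {"xyz": [0.01,0,0.95],"delta_rot": [0,0,0],"fingers": 0.8},
  {"xyz": [0.01,0,1.05],"delta_rot": [0,0,0],"fingers": 0.8},
])

```text
clock: 28.33
tcp_pos: [0.5375, 0.3338, 0.0636]
orientation: [-3.067, -0.678, 0.001]
contact_force: [0.0, 0.1, -1.3]
grip_width: 0.0311
```

```bash
python3 - <<'E'
from h import *
plan([.5377,.334,.0616],25)
im=imaging.grab_frame("wrist")
plan([.5377,.334,.0616],25)
a=cv2.resize(im[205:355,205:355],(600,600),interpolation=cv2.INTER_CUBIC)
cv2.imwrite("pics/c28.png",a)
E
```

```text
clock 28.33 tcp [0.5375 0.3338 0.0636] yaw 24.9 w 0.0311 F [ 0.   0.1 -1.3] q [-1.16  0.73  0.73  1.82 -0.64  0.84 -1.25]
  shift cm [ 0.03 -0.01  0.2 ] rot deg [-0.   0.  -0.1] len 0.2
clock 28.38 tcp [0.5375 0.3337 0.0636] yaw 24.9 w 0.0312 F [-0.9  0.7 -0.6] q [-1.16  0.73  0.73  1.82 -0.64  0.84 -1.25]
  shift cm [ 0.03 -0.01  0.2 ] rot deg [-0.   0.1 -0.1] len 0.2
```

View pics/c28.png

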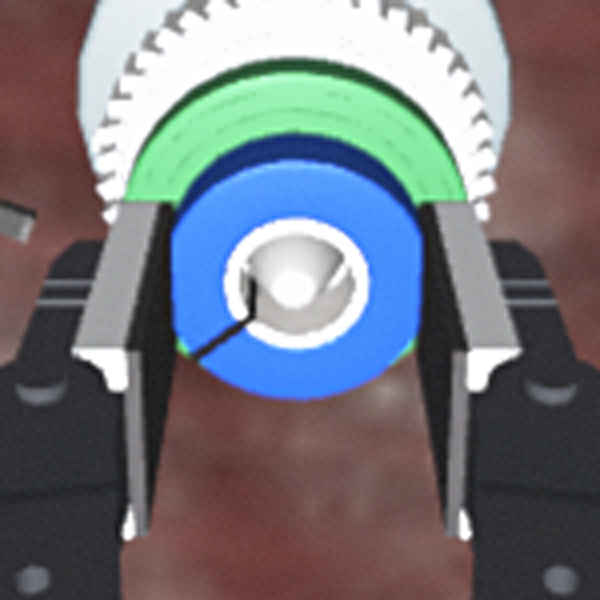

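Emit:
jog_arm([
  {"xyz": [0.02,0,0.08],"delta_rot": [0,0,0],"fingers": 0.8},
  {"xyz": [0.02,0,0.14],"delta_rot": [0,0,0],"fingers": 0.8},
  {"xyz": [0.02,0,0.2],"delta_rot": [0,0,0],"fingers": 0.8},
  {"xyz": [0.02,0,0.26],"delta_rot": [0,0,0],"fingers": 0.8},
  {"xyz": [0.02,0,0.28],"delta_rot": [0,0,0],"fingers": 0.8},
])

```text
clock: 28.8
tcp_pos: [0.5379, 0.3339, 0.0617]
orientation: [-3.067, -0.678, 0.001]
contact_force: [-2.3, -0.5, 9.2]
grip_width: 0.0308
```

```bash
python3 - <<'E'
from h import *
plan([.5377,.334,.0616],25)
s=imaging.grab_frame("side"); im=imaging.grab_frame("wrist")
plan([.5377,.334,.0616],25)
cv2.imwrite("pics/c29.png",np.hstack([cv2.resize(s[130:280,190:340],(400,400)),cv2.resize(im[205:355,205:355],(400,400),interpolation=cv2.INTER_CUBIC)]))
E
```

```text
clock 28.8 tcp [0.5379 0.3339 0.0617] yaw 24.9 w 0.0308 F [-2.3 -0.5  9.2] q [-1.16  0.73  0.73  1.82 -0.64  0.84 -1.25]
  shift cm [-0.01 -0.02  0.01] rot deg [-0.1  0.  -0.1] len 0.0
clock 28.9 tcp [0.5378 0.3339 0.0617] yaw 24.9 w 0.0313 F [-2.9 -1.   7.9] q [-1.16  0.73  0.73  1.82 -0.64  0.84 -1.25]
  shift cm [-0.01 -0.02  0.01] rot deg [-0.1  0.  -0.1] len 0.0
```

View pics/c29.png

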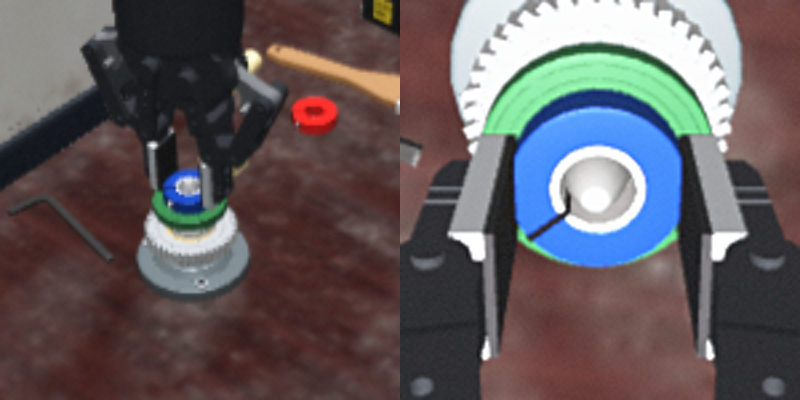

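Seated at the expected height with 8–9 N of contact. I release and raise.

Emit:
jog_arm([
  {"xyz": [0,0,0],"delta_rot": [0,0,0],"fingers": 0.5},
  {"xyz": [0,0,0],"delta_rot": [0,0,0],"fingers": 0.3},
  {"xyz": [0,0,-0.5],"delta_rot": [0,0,0],"fingers": 0.1},
  {"xyz": [0,0,-3],"delta_rot": [0,0,0],"fingers": 0},
  {"xyz": [0,0,-6],"delta_rot": [0,0,0],"fingers": 0},
])

```text
clock: 29.32
tcp_pos: [0.5364, 0.3331, 0.1206]
orientation: [3.066, 0.678, -0.008]
contact_force: [0.5, 0.8, 0.2]
grip_width: 0.0851
```

Emit:
jog_arm([
  {"xyz": [-0.5,0,-3],"delta_rot": [0,0,0],"fingers": 0},
  {"xyz": [-2,0,-5],"delta_rot": [0,0,0],"fingers": 0},
  {"xyz": [-4,0,-6],"delta_rot": [0,0,0],"fingers": 0},
  {"xyz": [-5,0,-6.5],"delta_rot": [0,0,0],"fingers": 0},
  {"xyz": [-5,0,-6.5],"delta_rot": [0,0,0],"fingers": 0},
])

```text
clock: 29.73
tcp_pos: [0.4901, 0.3116, 0.1868]
orientation: [-3.067, -0.677, 0.008]
contact_force: [-0.1, 0.8, -0.7]
grip_width: 0.0855
```

```bash
python3 - <<'E'
from h import *
plan([.5377,.334,.2],25)
imaging.grab_frame("side");imaging.grab_frame("side")
s=imaging.grab_frame("side"); im=imaging.grab_frame("wrist")
plan([.5377,.334,.2],25)
cv2.imwrite("pics/c30.png",np.hstack([cv2.resize(s[160:280,190:310],(400,400),interpolation=cv2.INTER_CUBIC),cv2.resize(im[60:210,205:355],(400,400),interpolation=cv2.INTER_CUBIC)])); cv2.imwrite("pics/s30.png",s)
E
```

```text
clock 29.73 tcp [0.4901 0.3116 0.1868] yaw 24.9 w 0.0855 F [-0.1  0.8 -0.7] q [-1.33  0.51  0.89  1.87 -0.47  1.   -1.37]
  shift cm [ 5.25 -0.03 -1.34] rot deg [-0.1  0.3 -0.1] len 5.4
clock 29.93 tcp [0.4915 0.3125 0.1852] yaw 25.0 w 0.0854 F [ 0.  -0.2 -0.7] q [-1.32  0.51  0.89  1.87 -0.47  1.   -1.36]
  shift cm [ 5.08  0.   -1.51] rot deg [ 0.   0.3 -0. ] len 5.3
```

View pics/c30.png

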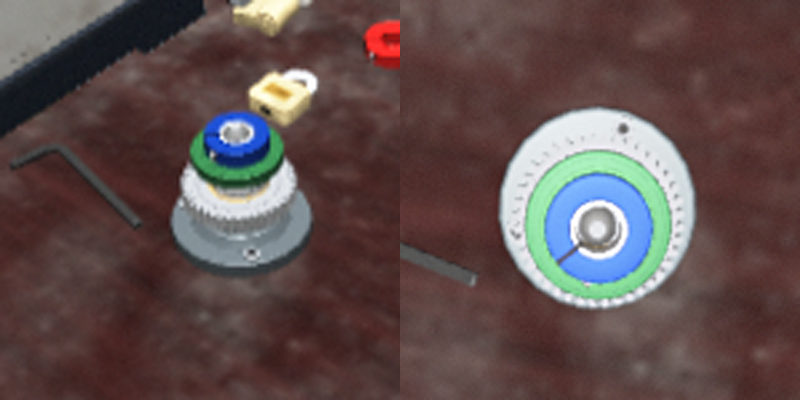

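View pics/s30.png

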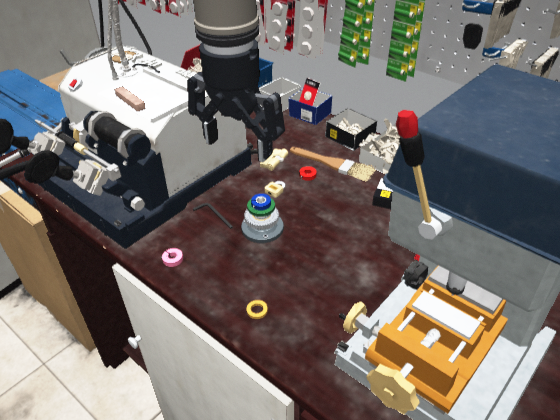

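The stack is complete and sits level, and the pink ring (172,257), brass ring (257,309), hex key and padlock haven't moved. Handing in.

```bash
python3 -c "
from bench import r
print(r.get_obs()['qvel'].round(3)); print(r.hand_in())"
```

```text
[ 0.006  0.009 -0.    -0.002  0.003  0.002 -0.001]
the job is handed in; nothing more can be done
None
```

The spindle is made up and handed in at about 30 s of the 102 s allowed: cutter wheel, long spacer, green deburring wheel, then the blue collar on top. The collar is ready for you to tighten.

- **Seating:** I lowered each part over the nose until it touched, with an upward force of about 4–9 N. Each one stopped within 0.1 mm of the height expected for its place in the stack, and I then opened the fingers and raised them straight up.
- **Last look:** the side and wrist pictures show the four parts concentric, level and in the right order, with the gripper clear of them.
- **Everything else:** the brass spacer, hex key, padlock and the pink and red look-alikes look to be where they started.

No check failed. The first wrist-camera positions were 1–2 cm off because the arm was still settling. I measured again once it was still, before gripping anything.

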